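# Load a glass drilling jig and lock its template

### The arm

A 6-joint arm with a two-finger parallel gripper is mounted at the origin on a cart in front of the work surface, level with it; the furniture and walls round the work are solid. World frame = base frame: x ahead of the robot, y to its left, z up, the work surface at z = 0. Lengths are in mm, angles in rad, forces in N, time in s.
With the tool pointing down it reaches from about 300 to 775 mm from the base axis. Payload 14.6 kg.
Tool frame: the origin (TCP) lies midway between the tips of the shut fingers; the grasp point (between the pads) lies 19 mm behind it; z points along the fingers, y is the line along which they close (so a half turn about z gives the same grasp; the last joint's range is limited). The gripper opens to 85 mm and grips with 20 to 120 N. Pads are 22 mm wide; open, the fingers measure 114 mm over their backs; the gripper's body (76 mm by 85 mm) begins 54 mm behind the grasp point. The pads swing forward as they close: fully open they stand 13 mm farther back than shut.
Start: joints at [-0.067, 0.3, 1.521, -0, 1.321, -0.067], TCP at [549.99, -0.002, 192.581] pointing down, gripper open.
Joint ranges: [-3.03, 3.03], [-0.79, 2.21], [0.23, 2.52], [-1.04, 4.18], [0, 3.07], [-2.55, 2.55]. Speed limits (rad/s): [2.22, 2.22, 2.57, 3.14, 3.14, 3.14].

### API

Orientations are given as [roll, pitch, yaw] about the fixed x, y, z axes, in that order (R = Rz(yaw) Ry(pitch) Rx(roll)).
In Python, from plant import readout, vision, job gives the robot as it stands.
- The arm moves only by the tool jog_arm, never from a script. Its arguments are lists of equal length, an entry for each row: "fingers": the closure, from 0 (fully open) to 1 (shut); "linear": the shift along the tool's x, y, z in m, a list of three; "rotation": the turn, a rotation vector about the tool's x, y, z in units of 5 degrees (1.0 is 5 degrees), a list of three. A call has 1 to 8 rows; each row is the pose to reach, as a shift and turn from the pose commanded when the call began, along the tool's axes at that moment; what a row does not reach only later rows make up. A row lasts 1/12 s, in which the tool goes at most 41.7 mm and 7.16 degrees, less where a joint would pass 70% of its speed; a pose out of reach is approached as far as the arm can. A call with a gripper value outside its range is refused whole. The fingers move at their own pace and stop on an object; "grip_force" is the grip in N (left out, the last holds). Time passes only in rows, so rows that repeat a pose let the fingers close. It gives the time, the measured TCP pose, the force, the opening and the grip force at its end, in the units of the state.
- readout.observe(): the state, without advancing time (a new reading comes with each control period).
- vision.capture(name): name is "scene" or "side" or "wrist"; returns the picture (400x640x3 uint8, red, green, blue); there is no depth.
- vision.camera_model(name): a dict with "camera_matrix" (3x3 intrinsics, pixels), "camera_from_world" (4x4, takes a point from world to camera coordinates). Camera axes: x right, y up, looking along -z (the intrinsics and any distortion apply to the point x, -y, -z); pixel columns grow to the right and rows downward; lengths in mm; the calibration is good to about 2 mm. A picture is of the moment at which its call begins: read the wrist's pose just before it. camera_model takes no time and is no camera call; for the wrist camera it gives the pose at the moment of the call.
- job.close_job(): hands the job in; it is judged then, once.
The state is a dict: "time": time; "joint_positions": joint angles; "dq": joint speeds; "tau": joint torques, N m; "tcp_pos": TCP position; "tool_rot": TCP orientation; "force": force on the tool from outside, world axes, zero at the start; "torque": the same for the moment, N m; "gripper_width": finger opening in mm; "grasp_force": force on a finger pad.
Only numpy, scipy, OpenCV 4.12 (cv2) and the standard library are available. Lean on these libraries where they do the work, as an engineer would, in place of code of your own. Each camera call takes 0.05 s, during which the arm holds its last target. There are 200 camera calls.

### The job

Set up the drilling jig: swing the red latch open, stand every amber glass blank that is there in a row in the loading bay (each upright, its 50 mm side across the channel), and only when all are in, slide the row along the floor as one until it is tight against the end stop; blanks may not be lowered into the work section from above. Then hang the yellow template on both pins so that it lies flat on all four posts, and swing the latch shut over it. Leave the other things on the bench where they are.

Things in the scene. Friction and masses are not known exactly. Their poses are not given: they have to be found in the camera images.
- jig: aluminium drilling jig fixed on the bench. Origin: at bench level under the middle of the end stop's inner face; +x runs along the channel to its open end, z up. Channel floor 10 mm above the bench, x = 0 to 300 mm: work section to x = 140, then the loading bay. End stop 60 mm wide, top 36 mm above the bench.
- work_floor (a point): middle of the work section's floor (jig x = 70, y = 0, 10 mm above the bench). Rails on both sides, inner faces at jig y = -27 and +27 mm, 8 mm thick, tops 18 mm above the bench
- bay_floor (a point): middle of the loading bay's floor (jig x = 220, y = 0, 10 mm above the bench). The rail at y = -27 mm goes on as a fence along the bay; the +y side is open but for a slanted lead-in, 8 mm high, opening outwards from x = 139 to 160 mm
- pin_a (a point): foot of the pin near the stop, on the top of its grey post, 54 mm above the bench: jig x = 18, y = +52 mm. The pin is 10 mm thick with a tapered tip 79 mm above the bench. Four such posts, 22 mm thick, seat the template: at x = 18 and 118, y = -52 and +52 mm; the other two have no pin
- pin_b (a point): foot of the like pin near the loading bay, on its post 54 mm above the bench: jig x = 118, y = -52 mm
- latch (a joint): red swing latch, turning level about a post at jig x = -28, y = 0; arm's underside 65 mm above the bench, 5 mm over a seated template. 0 = fully open (arm along jig +y, clear of the template), 1.57 = closed (arm along jig +x, over the template's edge); stops at 0 and 1.6. It stays where left (friction 0.04 N m) and starts nearly closed.
- latch_knob (a point): place to grip on the latch's black upright knob, 101 mm above the bench; the knob is a round post 16 mm thick, 71 to 113 mm above the bench, 50 mm from the latch's turning axis
- template_grip (a point): centre of the black grip bar on the yellow drilling template (plate 150 x 130 x 6 mm, 0.28 kg, flat on the bench, x along 150, z up; same turned half round). This point is over the plate's centre, 24 mm above its underside; the bar is 14 mm thick (x), 60 mm long (y), from the plate's top to 42 mm above its underside.
- hole_a (a point): centre, at the plate's underside, of a 13 mm locating hole through the template: x = -50, y = +52 mm from the plate's centre
- hole_b (a point): the other 13 mm locating hole, at the underside: x = +50, y = -52 mm from the plate's centre
- blank_0_center (a point): cast amber glass blank, a block 34 (x) x 50 (y) x 40 (z) mm, 0.17 kg nominal; this point is its centre, z up when it stands as found. Two to four of the blanks are present, all alike; an absent one reads None.
- blank_1_center (a point): cast amber glass blank, a block 34 (x) x 50 (y) x 40 (z) mm, 0.17 kg nominal; this point is its centre, z up when it stands as found. Two to four of the blanks are present, all alike; an absent one reads None.
- blank_2_center (a point): cast amber glass blank, a block 34 (x) x 50 (y) x 40 (z) mm, 0.17 kg nominal; this point is its centre, z up when it stands as found. Two to four of the blanks are present, all alike; an absent one reads None.
- blank_3_center (a point): cast amber glass blank, a block 34 (x) x 50 (y) x 40 (z) mm, 0.17 kg nominal; this point is its centre, z up when it stands as found. Two to four of the blanks are present, all alike; an absent one reads None.
- dropper: bystander: white squeeze bottle with blue collar, 52 mm across, 135 mm tall; origin at its underside
- pad: bystander: orange hand pad, 55 x 90 x 21 mm; origin at its underside
- cutter: bystander: wooden-handled glass cutter lying flat, 122 mm long; origin at its underside
Mind the look-alikes: they are no part of the job. Leave any black or blue look-alike of the part that bears blank_2_center alone.

How it is judged:
By the outcome, as a careful person would: the job done as asked, in the order asked, and still so for the second after the job is handed in, with the robot touching nothing.
Of blank_0, blank_1, blank_2, blank_3 only 2 to 4 are there at a start; the rules pass over those that are not, and their reading is None.
At some moment in a run one of blank_0, blank_1, blank_2, blank_3, template may be knocked a few centimetres aside while the robot is not near it.
Once in a run the grip may slacken for a moment while it holds something.
It also fails if it takes over 210 s, if anything falls off the work surface, if the arm or the gripper's body presses on something with over 40 N, if the wrist force passes 120 N, or if a joint passes its speed limit or range.

## Working session

There is one attempt and no reset: what is moved stays moved. The work goes in short steps, Python scripts to look and compute and a tool call to move; the robot and the scene stay as the last step left them, time stands still between calls to the robot, and variables do not carry over. Pictures are saved under pics/ and viewed, at most 14 in all, crops included, and the job is handed in when it is done.

Besides the shell and the picture viewer there is one more tool, called by a JSON object that holds its "fn" and its "kwargs", one argument or row to a line. jog_arm: Moves the arm, as the interface text tells. Its arguments: {"type":"object","properties":{"fingers":{"type":"array"},"linear":{"type":"array"},"rotation":{"type":"array"},"grip_force":{"type":"number"}},"required":["fingers","linear","rotation"]}

```bash
ls; mkdir -p pics; cat > h.py <<'E'
import numpy as np, cv2
from plant import readout, vision, job
def cam(n):
    m=vision.camera_model(n); return m
def ray(m,uv):
    K=np.array(m["camera_matrix"]);T=np.array(m["camera_from_world"])
    d=m.get("distortion",None)
    p=cv2.undistortPoints(np.array([[uv]],float),K,None if d is None else np.array(d,float)).ravel()
    R=T[:3,:3];o=-R.T@T[:3,3]
    return o,R.T@np.array([p[0],-p[1],-1.])
def onz(m,uv,z):
    o,d=ray(m,uv); return o+d*(z-o[2])/d[2]
def proj(m,P):
    K=np.array(m["camera_matrix"]);T=np.array(m["camera_from_world"])
    c=T[:3,:3]@np.array(P,float)+T[:3,3]; v=K@np.array([c[0],-c[1],-c[2]]); return v[:2]/v[2]
def save(n,f):
    im=vision.capture(n); cv2.imwrite('pics/'+f,im[:,:,::-1]); return im
E
python3 - <<'E'
from h import *
s=readout.observe();print(s)
for n in("scene","side","wrist"):
    print(n,cam(n)); save(n,n+'0.png')
E
```

```text
pics
{'time': 0.0, 'joint_positions': array([-6.65821764e-02,  3.00520810e-01,  1.52158180e+00,  1.95940349e-05,
        1.32067518e+00, -6.65871150e-02]), 'dq': array([ 7.51575835e-04, -5.69730606e-04,  1.65086503e-03,  7.43709136e-05,
       -1.17393019e-03,  1.28773353e-03]), 'tau': array([ 2.33377898e-03, -5.43485534e+01, -3.61782753e+01,  2.82532977e-05,
        4.14875918e-03, -3.55991256e-05]), 'tcp_pos': array([5.49727562e+02, 3.04299181e-02, 1.91993761e+02]), 'tool_rot': array([-3.14041141e+00, -9.77929512e-05,  1.57079635e+00]), 'force': array([-0.35412931,  0.13652961, -0.19494646]), 'torque': array([ 0.0087818 , -0.02074592,  0.0090087 ]), 'grasp_force': 0.0, 'gripper_width': 85.15996957869619}
scene {'camera_matrix': array([[377.2126521 ,   0.        , 322.54788704],
       [  0.        , 377.2126521 , 203.87387399],
       [  0.        ,   0.        ,   1.        ]]), 'camera_from_world': array([[ 7.63434345e-01, -6.45729870e-01, -1.41752199e-02,
        -3.98731178e+02],
       [ 4.79370392e-01,  5.51769065e-01,  6.82462399e-01,
        -3.07527383e+02],
       [-4.328
[... 540 characters left out ...]
109641e-01, -8.16426772e-01,  4.77912405e-01,
        -9.81043387e+02],
       [ 0.00000000e+00,  0.00000000e+00,  0.00000000e+00,
         1.00000000e+00]])}
wrist {'camera_matrix': array([[292.08677293,   0.        , 320.92528222],
       [  0.        , 292.08677293, 201.0045485 ],
       [  0.        ,   0.        ,   1.        ]]), 'camera_from_world': array([[ 9.99999036e-01,  1.04163081e-03, -9.18074229e-04,
        -5.49343960e+02],
       [-1.25000282e-03,  9.63226565e-01, -2.68687592e-01,
         3.58092195e+01],
       [ 6.04440213e-04,  2.68688481e-01,  9.63226938e-01,
        -3.79193376e+02],
       [ 0.00000000e+00,  0.00000000e+00,  0.00000000e+00,
         1.00000000e+00]])}
```

View pics/scene0.png

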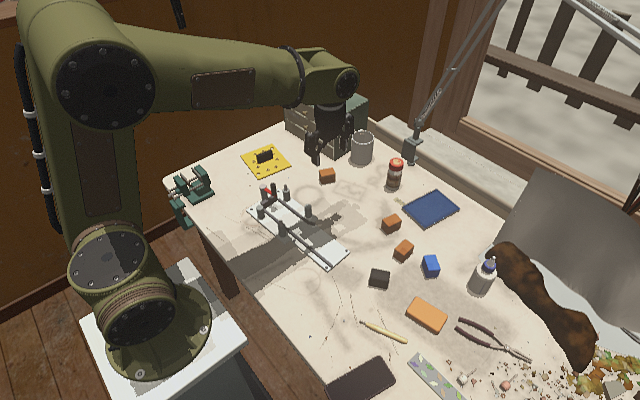

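View pics/wrist0.png

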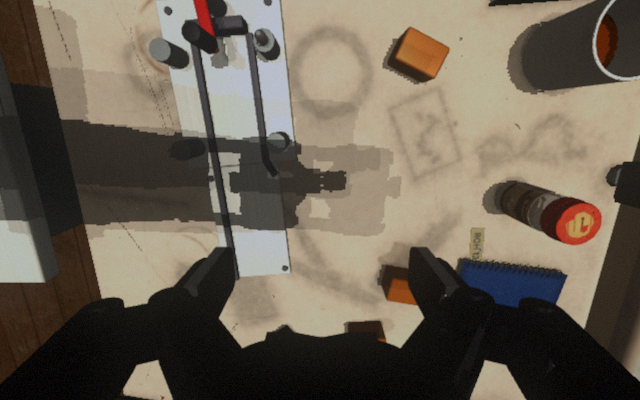

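View pics/side0.png

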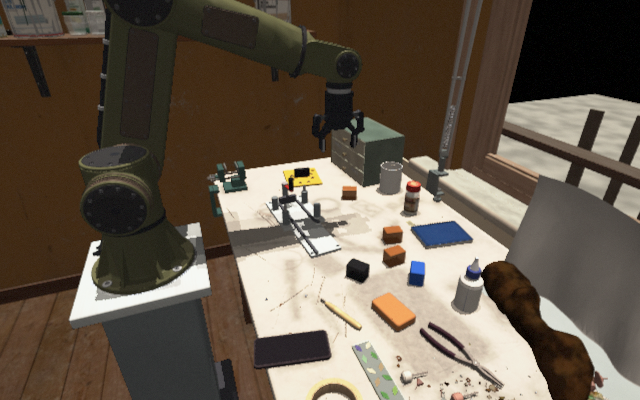

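The scene shows three amber blanks at about (327,175), (391,223) and (403,249). Look-alikes to leave are the black block (379,278), the blue block (431,265) and the orange pad (427,315). The template is at (266,160), and the jig runs from (265,200) to (340,260) with the latch at (267,195).

```bash
cat >> h.py <<'E'
def blobs(im,lo,hi,amin=40):
    hsv=cv2.cvtColor(im,cv2.COLOR_RGB2HSV); k=cv2.inRange(hsv,np.array(lo),np.array(hi))
    k=cv2.morphologyEx(k,cv2.MORPH_CLOSE,np.ones((3,3)))
    c,_=cv2.findContours(k,cv2.RETR_EXTERNAL,cv2.CHAIN_APPROX_NONE)
    return sorted([x for x in c if cv2.contourArea(x)>amin],key=lambda x:-cv2.contourArea(x))
AMB=((6,140,60),(16,255,255)); YEL=((20,150,120),(32,255,255)); RED=((0,180,90),(5,255,255))
E
python3 - <<'E'
from h import *
for n in("scene","side","wrist"):
    m=cam(n);im=cv2.imread(f'pics/{n}0.png')[:,:,::-1].copy()
    hs=cv2.cvtColor(im,cv2.COLOR_RGB2HSV)
    for nm,c in(("amb",AMB),("yel",YEL),("red",RED)):
        for b in blobs(im,*c)[:8]:
            M=cv2.moments(b);u=(M['m10']/M['m00'],M['m01']/M['m00'])
            z={'amb':20,'yel':6,'red':68}[nm]
            print(n,nm,int(M['m00']),np.round(u),hs[int(u[1]),int(u[0])],np.round(onz(m,u,z)))
m=cam("wrist")
for u in [(222,278),(291,271),(285,267),(295,150),(194,20),(236,277)]: print(u,np.round(onz(m,u,10)))
E
```

```text
scene amb 15973 [310.  33.] [ 17 185  69] [1326. 1059.   20.]
scene amb 9709 [ 22. 195.] [ 15 166  69] [-151.  717.   20.]
scene amb 7369 [187. 147.] [ 16 159  69] [369. 590.  20.]
scene amb 1493 [ 22. 370.] [ 16 139  90] [-276.   97.   20.]
scene amb 739 [444.  42.] [ 16 170  69] [1772.  507.   20.]
scene amb 192 [598. 371.] [ 15 163 138] [ 693. -731.   20.]
scene amb 133 [404. 247.] [ 13 147 191] [ 627. -232.   20.]
scene amb 103 [392. 220.] [ 14 147 186] [ 675. -140.   20.]
scene yel 918 [265. 161.] [14 96 56] [548. 348.   6.]
scene yel 68 [624. 363.] [ 22  85 172] [ 766. -764.    6.]
side amb 20216 [ 45. 162.] [ 15 161  68] [-402.  838.   20.]
side amb 18799 [231. 127.] [ 16 169  65] [ 384. 1051.   20.]
side amb 14858 [394.  59.] [ 15 162  63] [2508. 2959.   20.]
side amb 1666 [471.  84.] [ 13 160  67] [2350. 1506.   20.]
side amb 849 [ 51. 340.] [ 15 142  81] [-161. -229.   20.]
side amb 844 [393. 311.] [ 15 155 244] [ 512. -409.   20.]
side amb 455 [509. 277.] [ 13 173  56] [ 835. -414.   20.]
side amb 339 [568. 366.] [ 12 171  79] [ 744. -646.   20.]
side yel 318 [303. 178.] [ 26 168 246] [551. 338.   6.]
wrist amb 1574 [421.  53.] [ 13 196 163] [660. 139.  20.]
wrist amb 851 [33. 37.] [ 12 138  63] [235. 154.  20.]
wrist amb 562 [580. 225.] [ 22 129 184] [883. -62.  20.]
wrist amb 492 [400. 292.] [ 12 207 142] [ 659. -161.   20.]
wrist amb 363 [603.  42.] [ 10 241  92] [857. 149.  20.]
wrist amb 244 [ 14. 314.] [ 12 139  64] [ 116. -198.   20.]
wrist amb 83 [ 86. 271.] [ 14 152  52] [ 232. -130.   20.]
wrist amb 60 [ 32. 299.] [  9 125  63] [ 148. -173.   20.]
wrist red 1373 [578. 223.] [ 22 132 186] [836. -43.  68.]
wrist red 335 [204.  16.] [  1 214 169] [441. 160.  68.]
(222, 278) [ 411. -146.   10.]
(291, 271) [ 508. -135.   10.]
(285, 267) [ 500. -128.   10.]
(295, 150) [517.  32.  10.]
(194, 20) [409. 174.  10.]
(236, 277) [ 431. -144.   10.]
```

```bash
python3 - <<'E'
import cv2
im=cv2.imread('pics/scene0.png')
a=cv2.resize(im[120:300,220:460],None,fx=3.3,fy=3.3,interpolation=cv2.INTER_CUBIC)
cv2.imwrite('pics/crop1.png',a[:594,:792])
E
```

```text
(no output)
```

View pics/crop1.png

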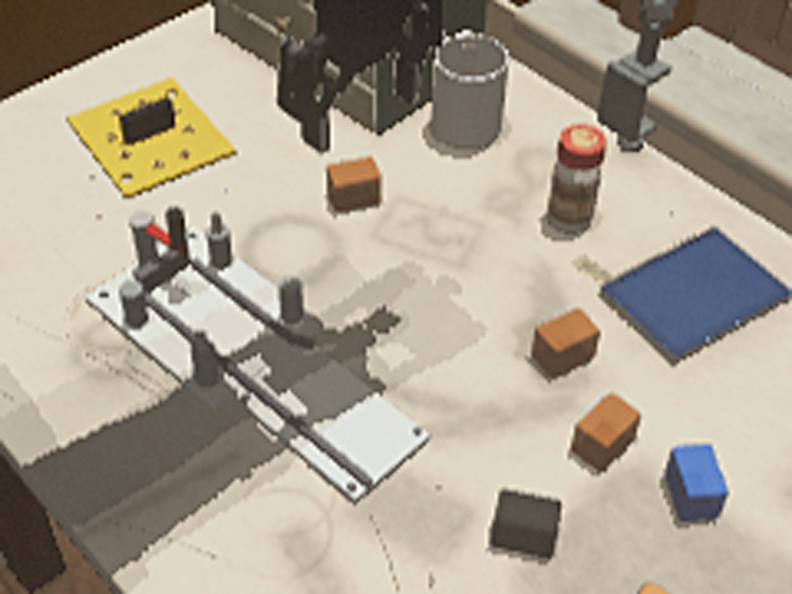

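The crop confirms three upright amber blocks. It also shows the template lying flat with its black bar, and the red latch nearly closed. I'll move up to survey the jig.

{"fn": "jog_arm", "kwargs": {
  "fingers": [0, 0, 0, 0, 0, 0, 0, 0],
  "linear": [
    [-0.025, -0.012, -0.035],
    [-0.05, -0.025, -0.07],
    [-0.075, -0.037, -0.105],
    [-0.1, -0.05, -0.138],
    [-0.1, -0.05, -0.138],
    [-0.1, -0.05, -0.138],
    [-0.1, -0.05, -0.138],
    [-0.1, -0.05, -0.138]
  ],
  "rotation": [
    [0, 0, 0],
    [0, 0, 0],
    [0, 0, 0],
    [0, 0, 0],
    [0, 0, 0],
    [0, 0, 0],
    [0, 0, 0],
    [0, 0, 0]
  ]
}}

```text
time: 0.82
tcp_pos: [500.0, -99.2, 328.6]
tool_rot: [-3.139, -0.001, 1.571]
force: [1.0, 0.0, -0.3]
gripper_width: 85.2
grasp_force: 0.0
```

```bash
python3 - <<'E'
from h import *
import pickle
s=readout.observe();m=cam("wrist");im=save("wrist","w1.png");pickle.dump(m,open('w1.pkl','wb'))
print(s['tcp_pos'],s['tool_rot'])
c=im[20:330,150:550];cv2.imwrite('pics/w1c.png',cv2.resize(c,None,fx=1.93,fy=1.93,interpolation=cv2.INTER_CUBIC)[:,:,::-1])
E
```

```text
[499.96848447 -99.18605423 328.64508323] [-3.13883611e+00 -9.43579421e-04  1.57139632e+00]
```

View pics/w1c.png

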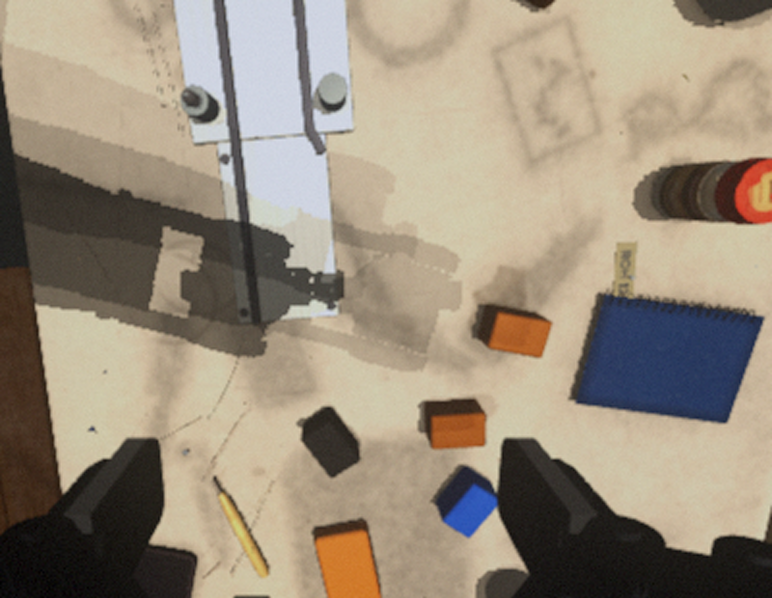

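This view shows two blanks at crop (515,331) and (456,424), the black block at (330,440), the blue at (467,500), and the bay's open end at about (290,320). Pin B is at (195,100). Next I'll survey further toward +y.

{"fn": "jog_arm", "kwargs": {
  "fingers": [0, 0, 0, 0, 0, 0, 0, 0],
  "linear": [
    [0.04, 0, 0],
    [0.08, 0, 0],
    [0.12, 0, 0],
    [0.15, 0, 0],
    [0.15, 0, 0],
    [0.15, 0, 0],
    [0.15, 0, 0],
    [0.15, 0, 0]
  ],
  "rotation": [
    [0, 0, 0],
    [0, 0, 0],
    [0, 0, 0],
    [0, 0, 0],
    [0, 0, 0],
    [0, 0, 0],
    [0, 0, 0],
    [0, 0, 0]
  ]
}}

```text
time: 1.53
tcp_pos: [500.0, 49.4, 330.0]
tool_rot: [-3.141, 0.0, 1.57]
force: [0.0, -0.5, 0.6]
gripper_width: 85.5
grasp_force: 0.0
```

```bash
python3 - <<'E'
from h import *
import pickle
s=readout.observe();m=cam("wrist");im=save("wrist","w2.png");pickle.dump(m,open('w2.pkl','wb'))
print(s['tcp_pos'],s['tool_rot'])
c=im[0:300,170:500];cv2.imwrite('pics/w2c.png',cv2.resize(c,None,fx=2,fy=2,interpolation=cv2.INTER_CUBIC)[:,:,::-1])
E
```

```text
[500.0077041   49.43579477 329.9649124 ] [-3.14051104e+00  1.32293635e-04  1.57022023e+00]
```

View pics/w2c.png

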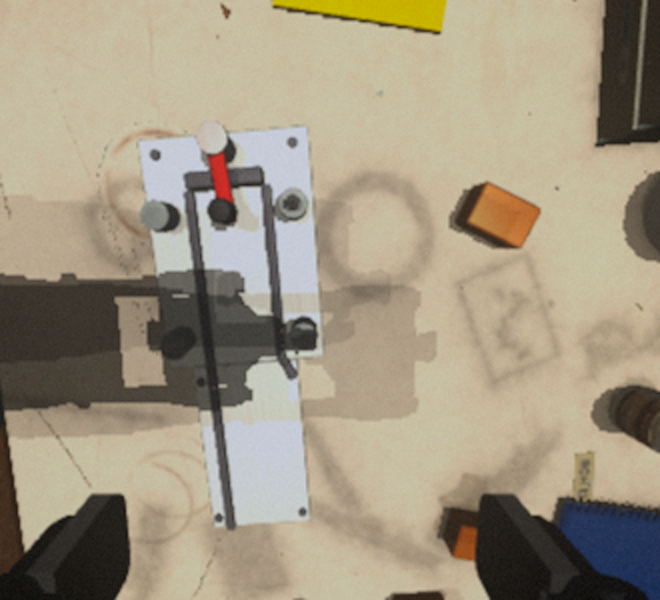

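The jig's stop end is at crop (225,178), with latch arm from (213,140) to (222,212). Pin A's post is at (293,203) and the third blank at (503,215). I'll crop in on the jig for accurate points.

```bash
python3 - <<'E'
import cv2
im=cv2.imread('pics/w2.png')
c=im[55:190,235:345];cv2.imwrite('pics/w2d.png',cv2.resize(c,None,fx=4.4,fy=4.4,interpolation=cv2.INTER_CUBIC))
E
```

```text
(no output)
```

View pics/w2d.png

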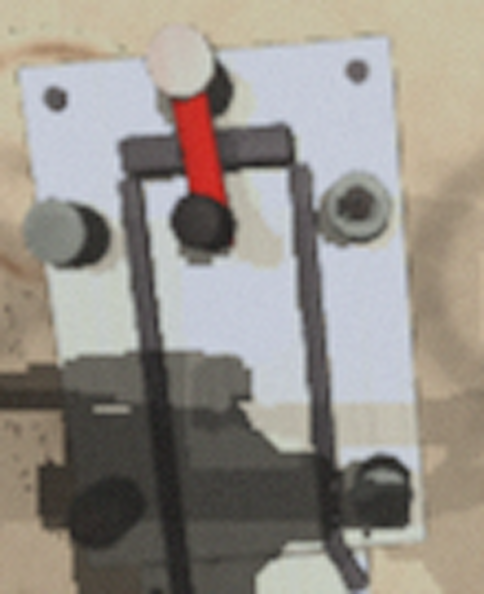

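```bash
cat > jig.py <<'E'
from h import *
import pickle
m=pickle.load(open('w2.pkl','rb'));m1=pickle.load(open('w1.pkl','rb'))
f=lambda u,v:(u/4.4+235,v/4.4+55)
P=[]
def add(n,uv,z,j,mm=m):
    w=onz(mm,uv,z); P.append((n,w[:2],j))
add('postL',f(57,230),54,(18,-52)); add('pinAtip',f(355,203),79,(18,52)); add('postA',f(356,208),54,(18,52))
add('stopL',f(123,178),36,(0,-30)); add('stopR',f(292,162),36,(0,30))
add('postR_far',f(382,488),54,(118,52))
g=lambda u,v:(u/1.93+150,v/1.93+20)
add('pinBtip',g(188,96),79,(118,-52),m1); add('postR',g(332,88),54,(118,52),m1)
add('fenceEnd',(170+231/2,527/2),18,(300,-27)); add('fenceEnd1',g(259,322),18,(300,-27),m1)
J=np.array([p[2] for p in P],float);W=np.array([p[1] for p in P])
cj,cw=J.mean(0),W.mean(0); H=(J-cj).T@(W-cw); th=np.arctan2(H[0,1]-H[1,0],H[0,0]+H[1,1])
R=np.array([[np.cos(th),-np.sin(th)],[np.sin(th),np.cos(th)]]);t=cw-R@cj
if __name__=='__main__':
    print('origin',t,'th',th,np.degrees(th))
    for p,j,w in zip(P,J,W): print(p[0],np.round(w,1),'res',np.round(R.T@(w-t)-j,1))
    k=onz(m,f(203,222),113)[:2]; print('knob',k,'jig',R.T@(k-t)); 
    print('pivot80',R.T@(onz(m,f(180,60),80)[:2]-t))
    for n,mm in(('w1',m1),('w2',m)):
        im=cv2.imread(f'pics/{n}.png')[:,:,::-1].copy()
        for b in blobs(im,(6,185,60),(16,255,255),150):
            M=cv2.moments(b);u=(M['m10']/M['m00'],M['m01']/M['m00'])
            h=cv2.cvtColor(im,cv2.COLOR_RGB2HSV)
            print(n,int(M['m00']),np.round(u),np.round(onz(mm,u,25)),np.round([onz(mm,q,40)[:2] for q in cv2.approxPolyDP(b,3,True)[:,0].astype(float)]).tolist())
        for b in blobs(im,*YEL,300): print('yel',np.round([onz(mm,q,6)[:2] for q in cv2.approxPolyDP(b,4,True)[:,0].astype(float)]).tolist())
E
python3 jig.py
```

```text
origin [439.80563208 157.16978547] th -1.4961950142309484 -85.72565964394948
postL [390.4 134.9] res [0.5 1.1]
pinAtip [492.1 142.2] res [ 0.8 -0.9]
postA [492.  142.1] res [ 1. -1.]
stopL [410.3 152.9] res [2.  0.3]
stopR [469.5 158.2] res [ 1.2 -0.3]
postR_far [500.9  46.9] res [-3.5  0.8]
pinBtip [398.5  34.3] res [1.5 1.6]
postR [500.4  43.7] res [-0.4 -0.1]
fenceEnd [ 433.4 -141.9] res [-2.3 -1.7]
fenceEnd1 [ 435.5 -143.2] res [-0.8  0.3]
knob [447.803149   134.93815851] jig [22.76586419  6.31830211]
pivot80 [-27.04690034   0.3044443 ]
w1 980 [330. 315.] [ 518. -396.   25.] [[529.0, -339.0], [487.0, -350.0], [504.0, -431.0], [547.0, -422.0]]
w1 460 [419. 193.] [ 666. -152.   25.] [[642.0, -130.0], [638.0, -159.0], [680.0, -167.0], [686.0, -138.0]]
w1 407 [387. 243.] [ 618. -244.   25.] [[636.0, -221.0], [593.0, -223.0], [592.0, -253.0], [636.0, -251.0]]
w1 300 [433.   5.] [662. 129.  25.] [[627.0, 130.0], [669.0, 112.0], [678.0, 131.0]]
w2 368 [540. 104.] [846. 141.  25.] [[832.0, 165.0], [824.0, 140.0], [836.0, 115.0], [849.0, 138.0], [854.0, 135.0]]
w2 324 [382. 315.] [ 618. -248.   25.] [[636.0, -222.0], [590.0, -224.0], [593.0, -251.0], [636.0, -250.0]]
yel [[477.0, 291.0], [600.0, 271.0], [607.0, 287.0]]
```

Jig fitted: origin (439.8, 157.2), x-axis at −85.7°, residuals about 1–2 mm. The latch reads about 1.45 rad. Now I'll grip the knob and swing it open.

{"fn": "jog_arm", "kwargs": {
  "fingers": [0, 0, 0, 0, 0, 0, 0, 0],
  "linear": [
    [0.04, -0.025, 0],
    [0.085, -0.052, 0.02],
    [0.085, -0.052, 0.06],
    [0.085, -0.052, 0.1],
    [0.085, -0.052, 0.14],
    [0.085, -0.052, 0.16],
    [0.085, -0.052, 0.16],
    [0.085, -0.052, 0.16]
  ],
  "rotation": [
    [0, 0, 0],
    [0, 0, 0],
    [0, 0, 0],
    [0, 0, 0],
    [0, 0, 0],
    [0, 0, 0],
    [0, 0, 0],
    [0, 0, 0]
  ]
}}

```text
time: 2.25
tcp_pos: [448.1, 134.4, 170.8]
tool_rot: [-3.14, 0.0, 1.57]
force: [0.8, 0.8, 0.8]
gripper_width: 85.2
grasp_force: 0.0
```

{"fn": "jog_arm", "kwargs": {
  "fingers": [0, 0, 0, 0, 0, 0, 0, 0],
  "linear": [
    [0, 0, 0.02],
    [0, 0, 0.04],
    [0, 0, 0.06],
    [0, 0, 0.08],
    [0, 0, 0.086],
    [0, 0, 0.086],
    [0, 0, 0.086],
    [0, 0, 0.086]
  ],
  "rotation": [
    [0, 0, 0],
    [0, 0, 0],
    [0, 0, 0],
    [0, 0, 0],
    [0, 0, 0],
    [0, 0, 0],
    [0, 0, 0],
    [0, 0, 0]
  ]
}}

```text
time: 2.92
tcp_pos: [449.1, 135.1, 86.4]
tool_rot: [3.139, -0.001, 1.571]
force: [0.6, -0.2, -0.5]
gripper_width: 85.5
grasp_force: 0.0
```

{"fn": "jog_arm", "kwargs": {
  "fingers": [0.3, 0.6, 0.9, 1, 1, 1, 1, 1],
  "linear": [
    [0, 0, 0],
    [0, 0, 0],
    [0, 0, 0],
    [0, 0, 0],
    [0, 0, 0],
    [0, 0, 0],
    [0, 0, 0],
    [0, 0, 0]
  ],
  "rotation": [
    [0, 0, 0],
    [0, 0, 0],
    [0, 0, 0],
    [0, 0, 0],
    [0, 0, 0],
    [0, 0, 0],
    [0, 0, 0],
    [0, 0, 0]
  ],
  "grip_force": 20
}}

```text
time: 3.58
tcp_pos: [448.0, 135.0, 84.6]
tool_rot: [-3.142, 0.0, 1.571]
force: [-0.6, -0.3, 0.1]
gripper_width: 0.1
grasp_force: 0.0
```

The fingers shut on nothing, so I'll look.

```bash
python3 - <<'E'
from h import *
a=save("wrist","w3.png");b=save("scene","s3.png");
c=cv2.resize(a[150:400,170:470],None,fx=1.6,fy=1.6);d=cv2.resize(b[150:250,230:340],None,fx=4,fy=4)[:400,:]
cv2.imwrite('pics/m3.png',np.hstack([c[:400,:400] if c.shape[1]<400 else c[:400,:360],d[:400]])[:,:,::-1])
for P in [(448,135,113),(448,135,85)]: print(proj(cam("scene"),P),proj(cam("wrist"),P))
E
```

```text
[273.08065412 183.8685392 ] [321.36507898 243.32004315]
[274.10900421 190.61038652] [321.301323   226.05557038]
```

View pics/m3.png

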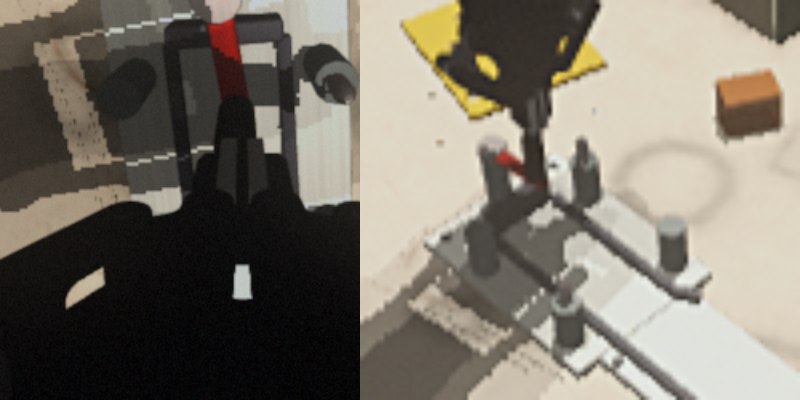

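```bash
python3 - <<'E'
from h import *
m=cam("wrist")
for z in(66,71): print(onz(m,(318,210.6),z))
print(readout.observe()['tcp_pos'])
o,_=ray(m,(320,200));print('cam',o)
a=cv2.imread('pics/w3.png')
b=a[180:330,270:370];b=cv2.convertScaleAbs(b,alpha=3,beta=20)
cv2.imwrite('pics/w3b.png',cv2.resize(b,None,fx=3.6,fy=3.6))
E
```

```text
[445.63944225 139.74100726  66.        ]
[445.68997489 141.3149198   71.        ]
[447.97819176 135.0027171   84.56679208]
cam [447.66930754 202.96410944 266.84693605]
```

View pics/w3b.png

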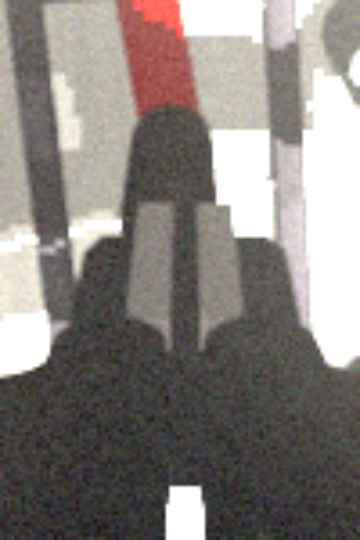

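{"fn": "jog_arm", "kwargs": {
  "fingers": [0, 0, 0, 0, 0, 0, 0, 0],
  "linear": [
    [0, 0, 0],
    [0, 0, 0],
    [0, 0, 0],
    [0, 0, 0],
    [0, 0, 0],
    [0, 0, 0],
    [0, 0, 0],
    [0, 0, 0]
  ],
  "rotation": [
    [0, 0, 0],
    [0, 0, 0],
    [0, 0, 0],
    [0, 0, 0],
    [0, 0, 0],
    [0, 0, 0],
    [0, 0, 0],
    [0, 0, 0]
  ]
}}

```text
time: 4.35
tcp_pos: [448.0, 135.0, 84.6]
tool_rot: [-3.142, 0.0, 1.571]
force: [-0.1, 0.1, -0.1]
gripper_width: 85.1
grasp_force: 0.0
```

```bash
python3 - <<'E'
from h import *
a=save("wrist","w4.png")[100:400,200:440]
cv2.imwrite('pics/w4b.png',cv2.resize(cv2.convertScaleAbs(a,alpha=2.2,beta=15),None,fx=2,fy=2)[:,:,::-1])
m=cam("wrist")
for z in(71,85,113):print(z,onz(m,(320,235),z), proj(m,(448,135,z)))
E
```

```text
71 [447.1125572  122.91239603  71.        ] [321.25589085 219.10064079]
85 [447.15240271 128.63393787  85.        ] [321.2816323  226.04325165]
113 [447.23209372 140.07702157 113.        ] [321.34562594 243.30268831]
```

View pics/w4b.png

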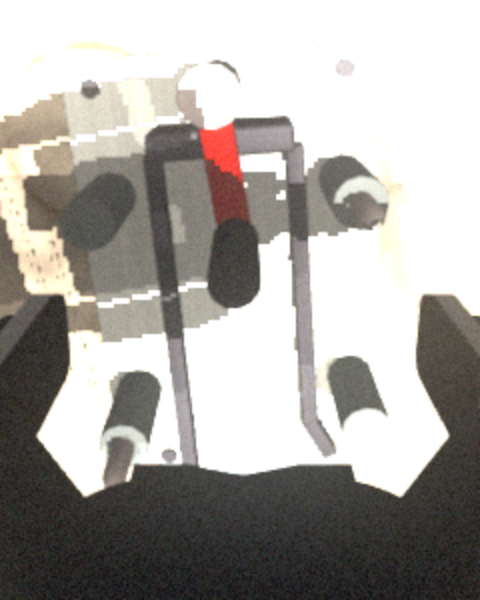

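```bash
python3 - <<'E'
from h import *
for n in("scene","side"):
    m=cam(n)
    for dx in(-50,50):
        print(n,dx,[(z,np.round(proj(m,(550+dx,0,z)))) for z in(192,205,225,240)])
im=save("side","sd4.png")[130:260,230:360]; m=cam("side")
print([(z,np.round(proj(m,(448+dx,135,z)))) for z in(85,98,113,125) for dx in(-50,50)])
a=cv2.imread('pics/side0.png')[60:180,280:390,::-1]
cv2.imwrite('pics/sd4b.png',np.hstack([cv2.resize(a,(366,400)),cv2.resize(cv2.convertScaleAbs(im,alpha=1.5,beta=10),(400,400))])[:,:,::-1])
E
```

```text
scene -50 [(192, array([315., 180.])), (205, array([315., 177.])), (225, array([315., 171.])), (240, array([315., 166.]))]
scene 50 [(192, array([343., 164.])), (205, array([343., 160.])), (225, array([343., 155.])), (240, array([343., 150.]))]
side -50 [(192, array([321., 169.])), (205, array([321., 165.])), (225, array([321., 158.])), (240, array([321., 153.]))]
side 50 [(192, array([353., 164.])), (205, array([353., 160.])), (225, array([354., 153.])), (240, array([354., 148.]))]
[(85, array([277., 188.])), (85, array([306., 183.])), (98, array([276., 185.])), (98, array([306., 180.])), (113, array([276., 180.])), (113, array([306., 176.])), (125, array([276., 177.])), (125, array([306., 172.]))]
```

View pics/sd4b.png

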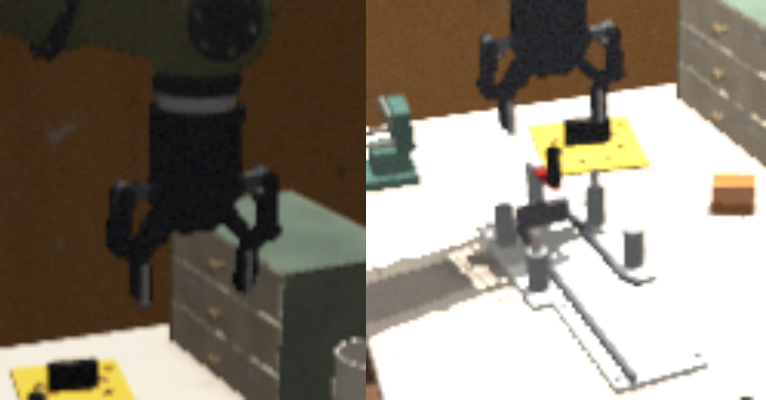

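The side view puts the real fingertips about 38 mm above the reported TCP, and the wrist view agrees: the tips shut just above the knob. I'll half close the fingers, lower in small steps, and check by gripping.

{"fn": "jog_arm", "kwargs": {
  "fingers": [0.5, 0.5, 0.5, 0.5, 0.5, 0.5, 0.5, 0.5],
  "linear": [
    [0, 0, 0],
    [0, 0, 0],
    [0, 0, 0],
    [0, 0, 0],
    [0, 0, 0.005],
    [0, 0, 0.01],
    [0, 0, 0.015],
    [0, 0, 0.015]
  ],
  "rotation": [
    [0, 0, 0],
    [0, 0, 0],
    [0, 0, 0],
    [0, 0, 0],
    [0, 0, 0],
    [0, 0, 0],
    [0, 0, 0],
    [0, 0, 0]
  ]
}}

```text
time: 5.12
tcp_pos: [447.3, 134.8, 68.3]
tool_rot: [-3.14, 0.0, 1.571]
force: [0.5, -0.5, -0.1]
gripper_width: 42.8
grasp_force: 0.0
```

{"fn": "jog_arm", "kwargs": {
  "fingers": [0.5, 0.5, 0.5, 0.5, 0.5, 0.5, 0.5, 0.5],
  "linear": [
    [0, 0, 0.003],
    [0, 0, 0.006],
    [0, 0, 0.009],
    [0, 0, 0.012],
    [0, 0, 0.015],
    [0, 0, 0.018],
    [0, 0, 0.02],
    [0, 0, 0.02]
  ],
  "rotation": [
    [0, 0, 0],
    [0, 0, 0],
    [0, 0, 0],
    [0, 0, 0],
    [0, 0, 0],
    [0, 0, 0],
    [0, 0, 0],
    [0, 0, 0]
  ]
}}

```text
time: 5.78
tcp_pos: [447.8, 134.9, 49.1]
tool_rot: [-3.141, 0.0, 1.571]
force: [-1.1, 0.2, 0.7]
gripper_width: 43.0
grasp_force: 0.0
```

{"fn": "jog_arm", "kwargs": {
  "fingers": [0.7, 0.8, 0.9, 1, 1, 1, 1, 1],
  "linear": [
    [0, 0, 0],
    [0, 0, 0],
    [0, 0, 0],
    [0, 0, 0],
    [0, 0, 0],
    [0, 0, 0],
    [0, 0, 0],
    [0, 0, 0]
  ],
  "rotation": [
    [0, 0, 0],
    [0, 0, 0],
    [0, 0, 0],
    [0, 0, 0],
    [0, 0, 0],
    [0, 0, 0],
    [0, 0, 0],
    [0, 0, 0]
  ],
  "grip_force": 20
}}

```text
time: 6.45
tcp_pos: [448.1, 135.0, 49.7]
tool_rot: [3.141, -0.0, 1.571]
force: [-0.7, -0.4, 4.0]
gripper_width: 15.1
grasp_force: 21.9
```

Gripped at 15 mm width, so the tool-length offset is real. Now swinging it open.

{"fn": "jog_arm", "kwargs": {
  "fingers": [1, 1, 1, 1, 1, 1, 1, 1],
  "linear": [
    [0.0018, 0.006, 0],
    [0.0039, 0.0118, 0],
    [0.0077, 0.0185, 0],
    [0.0122, 0.0243, 0],
    [0.018, 0.0295, 0],
    [0.024, 0.0336, 0],
    [0.0308, 0.0368, 0],
    [0.0378, 0.0391, 0]
  ],
  "rotation": [
    [0, 0, 0],
    [0, 0, 0],
    [0, 0, 0],
    [0, 0, 0],
    [0, 0, 0],
    [0, 0, 0],
    [0, 0, 0],
    [0, 0, 0]
  ]
}}

```text
time: 7.12
tcp_pos: [486.6, 172.8, 49.1]
tool_rot: [-3.139, 0.001, 1.571]
force: [-10.7, -3.7, 6.2]
gripper_width: 15.2
grasp_force: 22.6
```

{"fn": "jog_arm", "kwargs": {
  "fingers": [1, 1, 1, 1, 1, 1, 1, 1],
  "linear": [
    [0.005, 0.0008, 0],
    [0.01, 0.001, 0],
    [0.014, 0.001, 0],
    [0.015, 0.001, 0],
    [0.015, 0.001, 0],
    [0.015, 0.001, 0],
    [0.015, 0.001, 0],
    [0.015, 0.001, 0]
  ],
  "rotation": [
    [0, 0, 0],
    [0, 0, 0],
    [0, 0, 0],
    [0, 0, 0],
    [0, 0, 0],
    [0, 0, 0],
    [0, 0, 0],
    [0, 0, 0]
  ]
}}

```text
time: 7.78
tcp_pos: [487.0, 185.9, 48.9]
tool_rot: [-3.138, 0.004, 1.571]
force: [-9.9, -17.7, 6.3]
gripper_width: 15.3
grasp_force: 22.9
```

The latch is at its open stop. I'll release, lift and move to a clear spot to touch the bench and calibrate tip height.

{"fn": "jog_arm", "kwargs": {
  "fingers": [0.7, 0.6, 0.6, 0.6, 0.6, 0.6, 0.6, 0.6],
  "linear": [
    [0, 0, 0],
    [0, 0, 0],
    [0, 0, 0],
    [0, 0, -0.02],
    [0, 0, -0.05],
    [0, 0, -0.08],
    [0, 0, -0.1],
    [0, 0, -0.1]
  ],
  "rotation": [
    [0, 0, 0],
    [0, 0, 0],
    [0, 0, 0],
    [0, 0, 0],
    [0, 0, 0],
    [0, 0, 0],
    [0, 0, 0],
    [0, 0, 0]
  ]
}}

```text
time: 8.45
tcp_pos: [490.0, 188.6, 154.0]
tool_rot: [3.135, -0.002, 1.571]
force: [0.0, -0.2, -0.5]
gripper_width: 33.9
grasp_force: 0.0
```

{"fn": "jog_arm", "kwargs": {
  "fingers": [1, 1, 1, 1, 1, 1, 1, 1],
  "linear": [
    [-0.035, 0.015, 0],
    [-0.07, 0.03, 0],
    [-0.105, 0.045, 0],
    [-0.14, 0.06, 0],
    [-0.175, 0.075, 0],
    [-0.21, 0.09, 0],
    [-0.248, 0.101, 0],
    [-0.248, 0.101, 0]
  ],
  "rotation": [
    [0, 0, 0],
    [0, 0, 0],
    [0, 0, 0],
    [0, 0, 0],
    [0, 0, 0],
    [0, 0, 0],
    [0, 0, 0],
    [0, 0, 0]
  ]
}}

```text
time: 9.12
tcp_pos: [590.1, -65.8, 148.5]
tool_rot: [-3.141, 0.001, 1.566]
force: [-0.2, -0.1, -0.2]
gripper_width: -0.0
grasp_force: 0.0
```

{"fn": "jog_arm", "kwargs": {
  "fingers": [1, 1, 1, 1, 1, 1, 1, 1],
  "linear": [
    [0, 0, 0.03],
    [0, 0, 0.06],
    [0, 0, 0.09],
    [0, 0, 0.12],
    [0, 0, 0.14],
    [0, 0, 0.15],
    [0, 0, 0.15],
    [0, 0, 0.15]
  ],
  "rotation": [
    [0, 0, 0],
    [0, 0, 0],
    [0, 0, 0],
    [0, 0, 0],
    [0, 0, 0],
    [0, 0, 0],
    [0, 0, 0],
    [0, 0, 0]
  ]
}}

```text
time: 9.78
tcp_pos: [589.4, -60.1, -0.0]
tool_rot: [3.141, 0.0, 1.571]
force: [0.2, 0.3, 1.1]
gripper_width: -0.2
grasp_force: 0.0
```

{"fn": "jog_arm", "kwargs": {
  "fingers": [1, 1, 1, 1, 1, 1, 1, 1],
  "linear": [
    [0, 0, 0.005],
    [0, 0, 0.01],
    [0, 0, 0.015],
    [0, 0, 0.02],
    [0, 0, 0.022],
    [0, 0, 0.024],
    [0, 0, 0.024],
    [0, 0, 0.024]
  ],
  "rotation": [
    [0, 0, 0],
    [0, 0, 0],
    [0, 0, 0],
    [0, 0, 0],
    [0, 0, 0],
    [0, 0, 0],
    [0, 0, 0],
    [0, 0, 0]
  ]
}}

```text
time: 10.45
tcp_pos: [589.2, -60.2, -24.4]
tool_rot: [3.142, 0.0, 1.571]
force: [-0.1, -0.4, 0.2]
gripper_width: 0.2
grasp_force: 0.0
```

{"fn": "jog_arm", "kwargs": {
  "fingers": [1, 1, 1, 1, 1, 1, 1, 1],
  "linear": [
    [0, 0, 0.001],
    [0, 0, 0.002],
    [0, 0, 0.003],
    [0, 0, 0.004],
    [0, 0, 0.005],
    [0, 0, 0.006],
    [0, 0, 0.006],
    [0, 0, 0.006]
  ],
  "rotation": [
    [0, 0, 0],
    [0, 0, 0],
    [0, 0, 0],
    [0, 0, 0],
    [0, 0, 0],
    [0, 0, 0],
    [0, 0, 0],
    [0, 0, 0]
  ]
}}

```text
time: 11.12
tcp_pos: [589.0, -60.2, -30.5]
tool_rot: [-3.141, -0.0, 1.571]
force: [-0.4, 0.5, -0.4]
gripper_width: 0.1
grasp_force: 0.0
```

```bash
python3 - <<'E'
from h import *
save("side","sd5.png")
m=cam("side");print([(z,np.round(proj(m,(590,-60,z)))) for z in(-30,0,10)])
a=cv2.imread('pics/sd5.png')[150:290,280:420]
b=cv2.imread('pics/sd5.png')[215:255,355:395] 
cv2.imwrite('pics/sd5b.png',cv2.resize(a,(560,560)))
E
```

```text
[(-30, array([356., 238.])), (0, array([356., 230.])), (10, array([356., 227.]))]
```

View pics/sd5b.png

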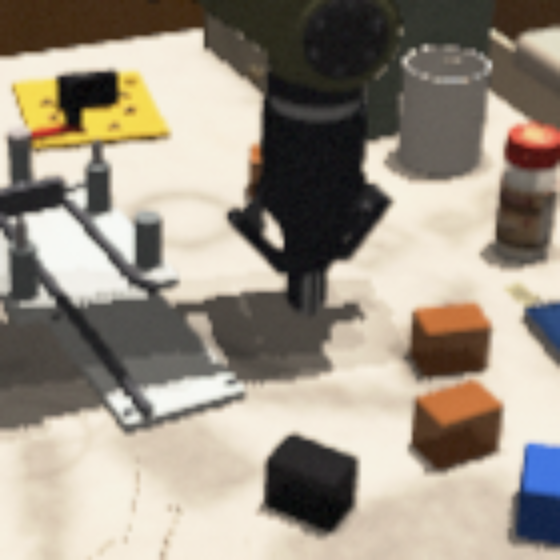

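The tip appears at row 227, roughly 10 mm above the bench. I'll continue down gently.

{"fn": "jog_arm", "kwargs": {
  "fingers": [1, 1, 1, 1, 1, 1, 1, 1],
  "linear": [
    [0, 0, 0.001],
    [0, 0, 0.002],
    [0, 0, 0.003],
    [0, 0, 0.004],
    [0, 0, 0.004],
    [0, 0, 0.004],
    [0, 0, 0.004],
    [0, 0, 0.004]
  ],
  "rotation": [
    [0, 0, 0],
    [0, 0, 0],
    [0, 0, 0],
    [0, 0, 0],
    [0, 0, 0],
    [0, 0, 0],
    [0, 0, 0],
    [0, 0, 0]
  ]
}}

```text
time: 11.83
tcp_pos: [589.1, -60.2, -34.4]
tool_rot: [3.142, 0.0, 1.571]
force: [-0.4, 0.4, 0.5]
gripper_width: 0.1
grasp_force: 0.0
```

{"fn": "jog_arm", "kwargs": {
  "fingers": [1, 1, 1, 1, 1, 1, 1, 1],
  "linear": [
    [0, 0, 0.001],
    [0, 0, 0.002],
    [0, 0, 0.003],
    [0, 0, 0.003],
    [0, 0, 0.003],
    [0, 0, 0.003],
    [0, 0, 0.003],
    [0, 0, 0.003]
  ],
  "rotation": [
    [0, 0, 0],
    [0, 0, 0],
    [0, 0, 0],
    [0, 0, 0],
    [0, 0, 0],
    [0, 0, 0],
    [0, 0, 0],
    [0, 0, 0]
  ]
}}

```text
time: 12.5
tcp_pos: [589.1, -60.2, -37.4]
tool_rot: [3.142, 0.0, 1.571]
force: [-0.3, -0.3, -0.2]
gripper_width: 0.0
grasp_force: 0.0
```

{"fn": "jog_arm", "kwargs": {
  "fingers": [1, 1, 1, 1, 1, 1, 1, 1],
  "linear": [
    [0, 0, 0.001],
    [0, 0, 0.002],
    [0, 0, 0.002],
    [0, 0, 0.002],
    [0, 0, 0.002],
    [0, 0, 0.002],
    [0, 0, 0.002],
    [0, 0, 0.002]
  ],
  "rotation": [
    [0, 0, 0],
    [0, 0, 0],
    [0, 0, 0],
    [0, 0, 0],
    [0, 0, 0],
    [0, 0, 0],
    [0, 0, 0],
    [0, 0, 0]
  ]
}}

```text
time: 13.17
tcp_pos: [589.3, -60.2, -38.6]
tool_rot: [3.141, 0.0, 1.571]
force: [-5.1, 0.0, 10.4]
gripper_width: -0.3
grasp_force: 5.2
```

Contact at TCP z ≈ −38, so the real tip is TCP + 38 mm. I'll lift and measure the blanks.

{"fn": "jog_arm", "kwargs": {
  "fingers": [0, 0, 0, 0, 0, 0, 0, 0],
  "linear": [
    [0, 0, -0.04],
    [0, 0, -0.08],
    [0, 0, -0.12],
    [0, 0, -0.16],
    [0, 0, -0.2],
    [0, 0, -0.24],
    [0, 0, -0.28],
    [0, 0, -0.3]
  ],
  "rotation": [
    [0, 0, 0],
    [0, 0, 0],
    [0, 0, 0],
    [0, 0, 0],
    [0, 0, 0],
    [0, 0, 0],
    [0, 0, 0],
    [0, 0, 0]
  ]
}}

```text
time: 13.83
tcp_pos: [589.8, -60.3, 266.1]
tool_rot: [3.136, 0.001, 1.571]
force: [0.2, 0.3, 0.6]
gripper_width: 85.9
grasp_force: 0.0
```

{"fn": "jog_arm", "kwargs": {
  "fingers": [0, 0, 0, 0],
  "linear": [
    [-0.02, 0.02, 0],
    [-0.03, 0.04, 0],
    [-0.03, 0.04, 0],
    [-0.03, 0.04, 0]
  ],
  "rotation": [
    [0, 0, 0],
    [0, 0, 0],
    [0, 0, 0],
    [0, 0, 0]
  ]
}}

```text
time: 14.17
tcp_pos: [629.2, -90.6, 259.6]
tool_rot: [-3.14, -0.0, 1.57]
force: [0.0, -0.4, -1.0]
gripper_width: 85.2
grasp_force: 0.0
```

```bash
cat >> h.py <<'E'
def blanks(fn,H=40,pr=True,box=(540,760,-330,260)):
    s=readout.observe();m=cam("wrist");im=save("wrist",fn)
    hsv=cv2.cvtColor(im,cv2.COLOR_RGB2HSV); out=[]
    for b in blobs(im,(6,150,50),(17,255,255),200):
        k=np.zeros(im.shape[:2],np.uint8);cv2.drawContours(k,[b],-1,255,-1)
        v=cv2.GaussianBlur(hsv[:,:,2],(3,3),0)
        t,_=cv2.threshold(v[k>0].reshape(-1,1),0,255,cv2.THRESH_OTSU)
        kk=((k>0)&(v>t)).astype(np.uint8)
        kk=cv2.morphologyEx(kk,cv2.MORPH_OPEN,np.ones((3,3)))
        c,_=cv2.findContours(kk,cv2.RETR_EXTERNAL,cv2.CHAIN_APPROX_NONE)
        if not c: continue
        c=max(c,key=cv2.contourArea)
        if cv2.contourArea(c)<100: continue
        W=np.array([onz(m,q,H)[:2] for q in c[:,0].astype(float)],np.float32)
        (x,y),(w,h),a=cv2.minAreaRect(W)
        if w<h: w,h,a=h,w,a-90   # a = angle of long side
        a=(a+90)%180-90
        if not(box[0]<x<box[1] and box[2]<y<box[3]): continue
        out.append((x,y,w,h,a)); 
        if pr: print('blank c(%.1f,%.1f) %.1fx%.1f long-side %.1f deg'%(x,y,w,h,a),'V',t)
    return s,m,im,out
E
python3 - <<'E'
from h import *
s,m,im,o=blanks('w6.png');print(s['tcp_pos'],s['tool_rot'])
E
```

```text
blank c(662.2,-148.8) 47.1x31.3 long-side -10.4 deg V 125.0
blank c(614.9,-239.0) 47.0x30.1 long-side 2.7 deg V 127.0
[629.23562102 -90.5683986  259.55489501] [-3.14025225e+00 -2.80557316e-04  1.57016866e+00]
```

{"fn": "jog_arm", "kwargs": {
  "fingers": [0, 0, 0, 0, 0, 0, 0, 0],
  "linear": [
    [-0.02, 0.01, 0.03],
    [-0.04, 0.02, 0.06],
    [-0.0585, 0.033, 0.1],
    [-0.0585, 0.033, 0.14],
    [-0.0585, 0.033, 0.18],
    [-0.0585, 0.033, 0.2],
    [-0.0585, 0.033, 0.2],
    [-0.0585, 0.033, 0.2]
  ],
  "rotation": [
    [0, 0, 1],
    [0, 0, 2.08],
    [0, 0, 2.08],
    [0, 0, 2.08],
    [0, 0, 2.08],
    [0, 0, 2.08],
    [0, 0, 2.08],
    [0, 0, 2.08]
  ]
}}

```text
time: 14.88
tcp_pos: [661.8, -148.2, 61.0]
tool_rot: [-3.141, -0.0, 1.39]
force: [-0.9, -0.2, 1.1]
gripper_width: 85.5
grasp_force: 0.0
```

```bash
python3 - <<'E'
from h import *
s,m,im,o=blanks('w7.png');print(s['tcp_pos'],s['tool_rot'])
E
```

```text
blank c(662.1,-148.8) 47.9x30.9 long-side -10.3 deg V 121.0
blank c(615.1,-236.5) 49.1x29.4 long-side 3.0 deg V 113.0
[ 661.79025687 -148.20686788   60.95435164] [-3.14077464e+00 -9.64508542e-05  1.38972844e+00]
```

Aligned. Descend, grip, lift.

{"fn": "jog_arm", "kwargs": {
  "fingers": [0, 0, 0, 0, 0, 0, 0, 0],
  "linear": [
    [0, 0, 0.02],
    [0, 0, 0.04],
    [0, 0, 0.06],
    [0, 0, 0.075],
    [0, 0, 0.085],
    [0, 0, 0.087],
    [0, 0, 0.087],
    [0, 0, 0.087]
  ],
  "rotation": [
    [0, 0, 0],
    [0, 0, 0],
    [0, 0, 0],
    [0, 0, 0],
    [0, 0, 0],
    [0, 0, 0],
    [0, 0, 0],
    [0, 0, 0]
  ]
}}

```text
time: 15.6
tcp_pos: [662.9, -148.9, -24.9]
tool_rot: [3.14, 0.0, 1.389]
force: [-1.2, 0.4, 0.9]
gripper_width: 85.6
grasp_force: 0.0
```

{"fn": "jog_arm", "kwargs": {
  "fingers": [0.3, 0.5, 0.6, 0.7, 0.7, 0.7, 0.7, 0.7],
  "linear": [
    [0, 0, 0],
    [0, 0, 0],
    [0, 0, 0],
    [0, 0, 0],
    [0, 0, 0],
    [0, 0, 0],
    [0, 0, 0],
    [0, 0, 0]
  ],
  "rotation": [
    [0, 0, 0],
    [0, 0, 0],
    [0, 0, 0],
    [0, 0, 0],
    [0, 0, 0],
    [0, 0, 0],
    [0, 0, 0],
    [0, 0, 0]
  ],
  "grip_force": 50
}}

```text
time: 16.27
tcp_pos: [662.5, -148.8, -25.6]
tool_rot: [3.14, 0.0, 1.389]
force: [-0.3, -0.5, 5.9]
gripper_width: 49.4
grasp_force: 53.3
```

{"fn": "jog_arm", "kwargs": {
  "fingers": [0.7, 0.7, 0.7, 0.7, 0.7, 0.7, 0.7, 0.7],
  "linear": [
    [0, 0, -0.01],
    [0, 0, -0.02],
    [0, 0, -0.04],
    [0, 0, -0.06],
    [0, 0, -0.07],
    [0, 0, -0.07],
    [0, 0, -0.07],
    [0, 0, -0.07]
  ],
  "rotation": [
    [0, 0, 0],
    [0, 0, 0],
    [0, 0, 0],
    [0, 0, 0],
    [0, 0, 0],
    [0, 0, 0],
    [0, 0, 0],
    [0, 0, 0]
  ]
}}

```text
time: 16.93
tcp_pos: [661.4, -148.5, 42.3]
tool_rot: [-3.14, -0.0, 1.389]
force: [-0.6, 0.2, -2.5]
gripper_width: 49.4
grasp_force: 52.4
```

```bash
sed -i "s/^add('postR_far'/#add('postR_far'/" jig.py; sed -i "s/^add('pinBtip'/add('pinBtip'/" jig.py
cat > go.py <<'E'
import sys
from jig import *
from scipy.spatial.transform import Rotation as Ro
def go(x,y,z,yawdeg,n=8,ps=None):
    """world target TCP, yaw of tool-y axis (world deg)"""
    p,r=[],None
    s=readout.observe();p=s['tcp_pos'];Rt=Ro.from_euler('xyz',s['tool_rot'])
    Rg=Ro.from_euler('xyz',[np.pi,0,np.radians(yawdeg+90)])
    l=Rt.inv().apply(np.array([x,y,z])-p)/1000;v=np.degrees((Rt.inv()*Rg).as_rotvec())/5
    print('target',np.round([x,y,z],1),'linear',np.round(l,4),'rot',np.round(v,2))
def jw(x,y): return t+R@np.array([x,y],float)
TH=np.degrees(th)+90
E
python3 - <<'E'
from go import *
import subprocess;print(subprocess.run(['python3','jig.py'],capture_output=True,text=True).stdout[:700])
x,y=jw(164,1);go(x,y,60,TH)
E
```

```text
origin [439.89351662 156.78719203] th -1.4976375464028377 -85.80831064921058
postL [390.4 134.9] res [0.2 1. ]
pinAtip [492.1 142.2] res [ 0.3 -1. ]
postA [492.  142.1] res [ 0.5 -1.1]
stopL [410.3 152.9] res [1.7 0.2]
stopR [469.5 158.2] res [ 0.7 -0.4]
pinBtip [398.5  34.3] res [1.1 1.8]
postR [500.4  43.7] res [-0.8  0. ]
fenceEnd [ 433.4 -141.9] res [-2.6 -1.3]
fenceEnd1 [ 435.5 -143.2] res [-1.1  0.7]
knob [447.803149   134.93815851] jig [22.36873234  6.29145167]
pivot80 [-27.43530518   0.20574363]
w1 980 [330. 315.] [ 518. -396.   25.] [[529.0, -339.0], [487.0, -350.0], [504.0, -431.0], [547.0, -422.0]]
w1 460 [419. 193.] [ 666. -152.   25.] [[642.0, -130.0], [638.0, -159.0], [680.0, -
this script no longer has the robotException ignored in: <_io.TextIOWrapper mode='rw' encoding='UTF-8'>
Traceback (most recent call last):
BrokenPipeError: [Errno 32] Broken pipe
```

```bash
python3 - <<'E'
from go import *
x,y=jw(164,1);go(x,y,60,TH)
E
```

```text
target [452.9  -6.7  60. ] linear [ 0.1019 -0.2308 -0.0173] rot [-0.02 -0.   -2.92]
```

{"fn": "jog_arm", "kwargs": {
  "fingers": [0.7, 0.7, 0.7, 0.7, 0.7, 0.7, 0.7, 0.7],
  "linear": [
    [0.012, -0.028, -0.008],
    [0.025, -0.057, -0.0173],
    [0.038, -0.087, -0.0173],
    [0.051, -0.116, -0.0173],
    [0.064, -0.145, -0.0173],
    [0.077, -0.174, -0.0173],
    [0.09, -0.203, -0.0173],
    [0.1019, -0.2308, -0.0173]
  ],
  "rotation": [
    [0, 0, -0.3],
    [0, 0, -0.7],
    [0, 0, -1.1],
    [0, 0, -1.5],
    [0, 0, -1.9],
    [0, 0, -2.3],
    [0, 0, -2.6],
    [0, 0, -2.92]
  ]
}}

```text
time: 17.6
tcp_pos: [451.3, -6.0, 59.9]
tool_rot: [-3.14, -0.0, 1.645]
force: [-0.3, 0.3, -2.5]
gripper_width: 49.0
grasp_force: 53.0
```

{"fn": "jog_arm", "kwargs": {
  "fingers": [0.7, 0.7, 0.7, 0.7],
  "linear": [
    [0, 0, 0],
    [0, 0, 0],
    [0, 0, 0],
    [0, 0, 0]
  ],
  "rotation": [
    [0, 0, 0],
    [0, 0, 0],
    [0, 0, 0],
    [0, 0, 0]
  ]
}}

```text
time: 17.93
tcp_pos: [454.0, -7.2, 60.6]
tool_rot: [-3.141, 0.0, 1.643]
force: [0.4, 0.5, -1.9]
gripper_width: 49.0
grasp_force: 53.0
```

```bash
python3 - <<'E'
from go import *
x,y=jw(164,1);go(x,y,-14,TH)
s,m,im,o=blanks('w8.png',95,box=(300,800,-300,300))
for p in o: print('jig',R.T@(np.array(p[:2])-t))
E
```

```text
target [452.9  -6.7 -14. ] linear [ 0.0006 -0.0011  0.0746] rot [-0.    0.   -0.01]
blank c(455.1,-25.2) 60.6x40.6 long-side 4.2 deg V 115.0
blank c(302.6,-48.7) 61.6x18.5 long-side 89.7 deg V 58.0
blank c(583.4,112.6) 17.4x9.1 long-side -69.5 deg V 101.0
blank c(306.7,87.8) 9.2x5.2 long-side -12.8 deg V 65.0
jig [182.60720048   1.87860414]
jig [ 194.8778009  -151.93795216]
jig [ 54.57046824 139.87365918]
jig [  59.03347634 -137.89606743]
```

{"fn": "jog_arm", "kwargs": {
  "fingers": [0.7, 0.7, 0.7, 0.7, 0.7, 0.7, 0.7, 0.7],
  "linear": [
    [0.0006, -0.0011, 0.02],
    [0.0006, -0.0011, 0.04],
    [0.0006, -0.0011, 0.055],
    [0.0006, -0.0011, 0.065],
    [0.0006, -0.0011, 0.071],
    [0.0006, -0.0011, 0.075],
    [0.0006, -0.0011, 0.0755],
    [0.0006, -0.0011, 0.0755]
  ],
  "rotation": [
    [0, 0, 0],
    [0, 0, 0],
    [0, 0, 0],
    [0, 0, 0],
    [0, 0, 0],
    [0, 0, 0],
    [0, 0, 0],
    [0, 0, 0]
  ]
}}

```text
time: 18.65
tcp_pos: [452.7, -6.4, -14.3]
tool_rot: [3.141, 0.0, 1.644]
force: [-0.1, 0.9, -3.2]
gripper_width: 49.0
grasp_force: 53.1
```

{"fn": "jog_arm", "kwargs": {
  "fingers": [0.5, 0.3, 0.3, 0.3, 0.3, 0.3, 0.3, 0.3],
  "linear": [
    [0, 0, 0],
    [0, 0, 0],
    [0, 0, 0],
    [0, 0, 0],
    [0, 0, -0.02],
    [0, 0, -0.05],
    [0, 0, -0.08],
    [0, 0, -0.12]
  ],
  "rotation": [
    [0, 0, 0],
    [0, 0, 0],
    [0, 0, 0],
    [0, 0, 0],
    [0, 0, 0],
    [0, 0, 0],
    [0, 0, 0],
    [0, 0, 0]
  ]
}}

```text
time: 19.32
tcp_pos: [451.3, -6.2, 105.7]
tool_rot: [-3.139, -0.0, 1.644]
force: [1.0, 0.6, 0.1]
gripper_width: 59.9
grasp_force: 0.0
```

{"fn": "jog_arm", "kwargs": {
  "fingers": [0, 0, 0, 0, 0, 0, 0, 0],
  "linear": [
    [-0.02, 0.03, -0.03],
    [-0.04, 0.06, -0.06],
    [-0.06, 0.09, -0.08],
    [-0.08, 0.12, -0.1],
    [-0.08, 0.13, -0.12],
    [-0.08, 0.13, -0.12],
    [-0.08, 0.13, -0.12],
    [-0.08, 0.13, -0.12]
  ],
  "rotation": [
    [0, 0, 0],
    [0, 0, 0],
    [0, 0, 0],
    [0, 0, 0],
    [0, 0, 0],
    [0, 0, 0],
    [0, 0, 0],
    [0, 0, 0]
  ]
}}

```text
time: 19.98
tcp_pos: [587.2, -76.3, 224.5]
tool_rot: [-3.14, -0.0, 1.644]
force: [0.6, 1.0, -0.7]
gripper_width: 85.4
grasp_force: 0.0
```

```bash
python3 - <<'E'
from go import *
s,m,im,o=blanks('w9.png',50,box=(300,800,-300,200))
for p in o: print('jig',R.T@(np.array(p[:2])-t),'angle rel',p[4]-TH)
s,m,im,o=blanks('w9b.png',40,box=(580,800,-300,200))
x,y,_,_,a=o[-1]
go(x,y,60,a)
E
```

```text
blank c(452.8,-5.9) 46.9x30.0 long-side 4.3 deg V 127.0
blank c(614.4,-232.8) 45.6x28.2 long-side 4.3 deg V 127.0
blank c(659.6,114.5) 26.8x11.2 long-side 4.2 deg V 123.0
jig [163.17739206   0.93519004] angle rel 0.07084812861121748
jig [401.30581094 145.54312474] angle rel 0.11628117304481123
jig [ 58.22693816 216.03968536] angle rel 0.05272593241370771
blank c(615.1,-238.9) 47.1x29.0 long-side 4.3 deg V 125.0
blank c(662.0,118.1) 28.5x11.5 long-side 4.2 deg V 127.0
target [662.  118.1  60. ] linear [0.1881 0.0893 0.1645] rot [-0.02 -0.   -0.01]
```

```bash
python3 - <<'E'
from go import *
go(615,-238.5,60,3)
E
```

```text
target [ 615.  -238.5   60. ] linear [-0.164   0.0162  0.1645] rot [-0.02 -0.    0.24]
```

{"fn": "jog_arm", "kwargs": {
  "fingers": [0, 0, 0, 0, 0, 0, 0, 0],
  "linear": [
    [-0.03, 0.003, 0.02],
    [-0.06, 0.006, 0.045],
    [-0.09, 0.009, 0.07],
    [-0.12, 0.012, 0.095],
    [-0.15, 0.015, 0.12],
    [-0.164, 0.0162, 0.15],
    [-0.164, 0.0162, 0.1645],
    [-0.164, 0.0162, 0.1645]
  ],
  "rotation": [
    [0, 0, 0.24],
    [0, 0, 0.24],
    [0, 0, 0.24],
    [0, 0, 0.24],
    [0, 0, 0.24],
    [0, 0, 0.24],
    [0, 0, 0.24],
    [0, 0, 0.24]
  ]
}}

```text
time: 20.75
tcp_pos: [613.4, -238.6, 56.1]
tool_rot: [-3.135, -0.003, 1.622]
force: [-0.4, 0.8, 0.2]
gripper_width: 85.6
grasp_force: 0.0
```

```bash
python3 - <<'E'
from go import *
s,m,im,o=blanks('w10.png');print(s['tcp_pos'],s['tool_rot'])
for p in o:
  if abs(p[0]-615)<40 and abs(p[1]+238)<50: go(p[0],p[1],-26,p[4])
E
```

```text
blank c(614.9,-238.4) 48.2x31.8 long-side 4.2 deg V 128.0
[ 613.44878388 -238.58664369   56.13345505] [-3.13498301 -0.0034176   1.62201442]
target [ 614.9 -238.4  -26. ] linear [-0.0002  0.0005  0.085 ] rot [-0.04 -0.02 -0.24]
```

{"fn": "jog_arm", "kwargs": {
  "fingers": [0, 0, 0, 0, 0, 0, 0, 0],
  "linear": [
    [0, 0, 0.02],
    [0, 0, 0.04],
    [0, 0, 0.06],
    [0, 0, 0.075],
    [0, 0, 0.085],
    [0, 0, 0.086],
    [0, 0, 0.086],
    [0, 0, 0.086]
  ],
  "rotation": [
    [0, 0, 0],
    [0, 0, -0.1],
    [0, 0, -0.1],
    [0, 0, -0.1],
    [0, 0, -0.1],
    [0, 0, -0.1],
    [0, 0, -0.1],
    [0, 0, -0.1]
  ]
}}

```text
time: 21.47
tcp_pos: [616.7, -239.1, -23.7]
tool_rot: [3.14, 0.001, 1.632]
force: [0.4, -0.1, 0.2]
gripper_width: 85.3
grasp_force: 0.0
```

{"fn": "jog_arm", "kwargs": {
  "fingers": [0.3, 0.5, 0.6, 0.7, 0.7, 0.7, 0.7, 0.7],
  "linear": [
    [0, 0, 0],
    [0, 0, 0],
    [0, 0, 0],
    [0, 0, 0],
    [0, 0, 0],
    [0, 0, 0],
    [0, 0, 0],
    [0, 0, 0]
  ],
  "rotation": [
    [0, 0, 0],
    [0, 0, 0],
    [0, 0, 0],
    [0, 0, 0],
    [0, 0, 0],
    [0, 0, 0],
    [0, 0, 0],
    [0, 0, 0]
  ],
  "grip_force": 50
}}

```text
time: 22.13
tcp_pos: [616.4, -239.2, -24.3]
tool_rot: [3.141, 0.001, 1.632]
force: [-0.3, 0.9, 6.8]
gripper_width: 49.2
grasp_force: 53.1
```

{"fn": "jog_arm", "kwargs": {
  "fingers": [0.7, 0.7, 0.7, 0.7, 0.7, 0.7, 0.7, 0.7],
  "linear": [
    [0, 0, -0.01],
    [0, 0, -0.02],
    [0, 0, -0.04],
    [0, 0, -0.06],
    [0, 0, -0.085],
    [0, 0, -0.085],
    [0, 0, -0.085],
    [0, 0, -0.085]
  ],
  "rotation": [
    [0, 0, 0],
    [0, 0, 0],
    [0, 0, 0],
    [0, 0, 0],
    [0, 0, 0],
    [0, 0, 0],
    [0, 0, 0],
    [0, 0, 0]
  ]
}}

```text
time: 22.8
tcp_pos: [615.7, -238.8, 59.7]
tool_rot: [-3.141, -0.0, 1.632]
force: [0.3, -0.1, -1.8]
gripper_width: 48.8
grasp_force: 52.4
```

```bash
python3 - <<'E'
from go import *
x,y=jw(203,1);go(x,y,60,TH)
E
```

```text
target [455.7 -45.6  60. ] linear [ 2.026e-01 -1.479e-01 -2.000e-04] rot [-0.01 -0.   -0.14]
```

{"fn": "jog_arm", "kwargs": {
  "fingers": [0.7, 0.7, 0.7, 0.7, 0.7, 0.7, 0.7, 0.7],
  "linear": [
    [0.025, -0.018, 0],
    [0.05, -0.036, 0],
    [0.08, -0.058, 0],
    [0.11, -0.08, 0],
    [0.14, -0.102, 0],
    [0.17, -0.124, 0],
    [0.2026, -0.1479, 0],
    [0.2026, -0.1479, 0]
  ],
  "rotation": [
    [0, 0, -0.14],
    [0, 0, -0.14],
    [0, 0, -0.14],
    [0, 0, -0.14],
    [0, 0, -0.14],
    [0, 0, -0.14],
    [0, 0, -0.14],
    [0, 0, -0.14]
  ]
}}

```text
time: 23.47
tcp_pos: [451.1, -41.9, 58.4]
tool_rot: [-3.137, -0.002, 1.646]
force: [-0.2, -0.8, -2.4]
gripper_width: 49.2
grasp_force: 52.5
```

{"fn": "jog_arm", "kwargs": {
  "fingers": [0.7, 0.7, 0.7, 0.7],
  "linear": [
    [0, 0, 0],
    [0, 0, 0],
    [0, 0, 0],
    [0, 0, 0]
  ],
  "rotation": [
    [0, 0, 0],
    [0, 0, 0],
    [0, 0, 0],
    [0, 0, 0]
  ]
}}

```text
time: 23.8
tcp_pos: [456.4, -46.4, 59.6]
tool_rot: [-3.141, -0.0, 1.643]
force: [1.0, -0.3, -1.3]
gripper_width: 49.1
grasp_force: 52.5
```

```bash
python3 - <<'E'
from go import *
x,y=jw(203,1);go(x,y,-13.7,TH)
E
```

```text
target [455.7 -45.6 -13.7] linear [ 0.0008 -0.0006  0.0733] rot [-0.   -0.   -0.01]
```

{"fn": "jog_arm", "kwargs": {
  "fingers": [0.7, 0.7, 0.7, 0.7, 0.7, 0.7, 0.7, 0.7],
  "linear": [
    [0.0006, -0.0006, 0.02],
    [0.0006, -0.0006, 0.04],
    [0.0006, -0.0006, 0.055],
    [0.0006, -0.0006, 0.065],
    [0.0006, -0.0006, 0.07],
    [0.0006, -0.0006, 0.0738],
    [0.0006, -0.0006, 0.0738],
    [0.0006, -0.0006, 0.0738]
  ],
  "rotation": [
    [0, 0, 0],
    [0, 0, 0],
    [0, 0, 0],
    [0, 0, 0],
    [0, 0, 0],
    [0, 0, 0],
    [0, 0, 0],
    [0, 0, 0]
  ]
}}

```text
time: 24.47
tcp_pos: [455.9, -45.4, -13.5]
tool_rot: [3.141, 0.0, 1.644]
force: [0.2, -0.2, -1.0]
gripper_width: 49.1
grasp_force: 52.5
```

{"fn": "jog_arm", "kwargs": {
  "fingers": [0.5, 0.3, 0.3, 0.3, 0.3, 0.3, 0.3, 0.3],
  "linear": [
    [0, 0, 0],
    [0, 0, 0],
    [0, 0, 0],
    [0, 0, 0],
    [0, 0, -0.02],
    [0, 0, -0.05],
    [0, 0, -0.08],
    [0, 0, -0.12]
  ],
  "rotation": [
    [0, 0, 0],
    [0, 0, 0],
    [0, 0, 0],
    [0, 0, 0],
    [0, 0, 0],
    [0, 0, 0],
    [0, 0, 0],
    [0, 0, 0]
  ]
}}

```text
time: 25.13
tcp_pos: [454.3, -45.0, 106.3]
tool_rot: [-3.139, -0.001, 1.644]
force: [-0.1, -0.2, -0.3]
gripper_width: 60.1
grasp_force: 0.0
```

{"fn": "jog_arm", "kwargs": {
  "fingers": [0, 0, 0, 0, 0, 0, 0, 0],
  "linear": [
    [0.02, 0.02, -0.03],
    [0.04, 0.045, -0.06],
    [0.065, 0.07, -0.09],
    [0.09, 0.095, -0.12],
    [0.115, 0.12, -0.14],
    [0.14, 0.15, -0.14],
    [0.16, 0.17, -0.14],
    [0.16, 0.17, -0.14]
  ],
  "rotation": [
    [0, 0, 0],
    [0, 0, 0],
    [0, 0, 0],
    [0, 0, 0],
    [0, 0, 0],
    [0, 0, 0],
    [0, 0, 0],
    [0, 0, 0]
  ]
}}

```text
time: 25.8
tcp_pos: [615.2, 130.9, 244.8]
tool_rot: [-3.141, -0.001, 1.647]
force: [-1.1, 0.1, -0.8]
gripper_width: 85.7
grasp_force: 0.0
```

```bash
python3 - <<'E'
from go import *
s,m,im,o=blanks('w11.png',50,box=(300,540,-300,200))
for p in o: print('jig',R.T@(np.array(p[:2])-t),'angle rel',p[4]-TH)
print(s['tcp_pos'])
s,m,im,o=blanks('w11b.png',40,box=(580,760,-100,220))
for p in o: go(p[0],p[1],60,p[4])
E
```

```text
blank c(448.5,-6.7) 37.9x28.1 long-side 4.5 deg V 113.0
jig [163.64512175  -3.39188354] angle rel 0.26695074778236005
[615.21907648 130.87299647 244.77213717]
blank c(655.0,134.7) 46.6x30.6 long-side -24.4 deg V 147.0
target [655.  134.7  60. ] linear [0.004  0.0425 0.185 ] rot [-0.02  0.01  5.73]
```

{"fn": "jog_arm", "kwargs": {
  "fingers": [0, 0, 0, 0, 0, 0, 0, 0],
  "linear": [
    [0.004, 0.02, 0.03],
    [0.004, 0.0425, 0.06],
    [0.004, 0.0425, 0.09],
    [0.004, 0.0425, 0.12],
    [0.004, 0.0425, 0.15],
    [0.004, 0.0425, 0.17],
    [0.004, 0.0425, 0.185],
    [0.004, 0.0425, 0.185]
  ],
  "rotation": [
    [0, 0, 1.2],
    [0, 0, 2.4],
    [0, 0, 3.6],
    [0, 0, 4.8],
    [0, 0, 5.73],
    [0, 0, 5.73],
    [0, 0, 5.73],
    [0, 0, 5.73]
  ]
}}

```text
time: 26.57
tcp_pos: [653.3, 132.6, 58.0]
tool_rot: [-3.137, 0.003, 1.143]
force: [-0.5, -0.7, -0.0]
gripper_width: 85.5
grasp_force: 0.0
```

```bash
python3 - <<'E'
from go import *
s,m,im,o=blanks('w12.png',40,box=(580,760,50,220));print(s['tcp_pos'],s['tool_rot'])
for p in o: go(p[0],p[1],-25,p[4])
E
```

```text
blank c(655.1,135.1) 47.9x31.9 long-side -25.5 deg V 105.0
[653.28661122 132.61654665  57.96966603] [-3.13732664e+00  2.89447869e-03  1.14303414e+00]
target [655.1 135.1 -25. ] linear [ 0.0025 -0.      0.0853] rot [-0.02  0.02  0.19]
```

{"fn": "jog_arm", "kwargs": {
  "fingers": [0, 0, 0, 0, 0, 0, 0, 0],
  "linear": [
    [0.001, 0, 0.02],
    [0.001, 0, 0.04],
    [0.001, 0, 0.06],
    [0.001, 0, 0.075],
    [0.001, 0, 0.085],
    [0.001, 0, 0.086],
    [0.001, 0, 0.086],
    [0.001, 0, 0.086]
  ],
  "rotation": [
    [0, 0, 0.15],
    [0, 0, 0.15],
    [0, 0, 0.15],
    [0, 0, 0.15],
    [0, 0, 0.15],
    [0, 0, 0.15],
    [0, 0, 0.15],
    [0, 0, 0.15]
  ]
}}

```text
time: 27.28
tcp_pos: [656.5, 134.9, -23.5]
tool_rot: [3.14, -0.001, 1.131]
force: [0.4, 0.3, -0.5]
gripper_width: 85.5
grasp_force: 0.0
```

{"fn": "jog_arm", "kwargs": {
  "fingers": [0.3, 0.5, 0.6, 0.7, 0.7, 0.7, 0.7, 0.7],
  "linear": [
    [0, 0, 0],
    [0, 0, 0],
    [0, 0, 0],
    [0, 0, 0],
    [0, 0, 0],
    [0, 0, 0],
    [0, 0, 0],
    [0, 0, 0]
  ],
  "rotation": [
    [0, 0, 0],
    [0, 0, 0],
    [0, 0, 0],
    [0, 0, 0],
    [0, 0, 0],
    [0, 0, 0],
    [0, 0, 0],
    [0, 0, 0]
  ],
  "grip_force": 50
}}

```text
time: 27.95
tcp_pos: [656.2, 134.9, -24.1]
tool_rot: [3.14, -0.001, 1.131]
force: [0.1, 0.7, 6.0]
gripper_width: 49.0
grasp_force: 53.3
```

{"fn": "jog_arm", "kwargs": {
  "fingers": [0.7, 0.7, 0.7, 0.7, 0.7, 0.7, 0.7, 0.7],
  "linear": [
    [0, 0, -0.01],
    [0, 0, -0.02],
    [0, 0, -0.04],
    [0, 0, -0.06],
    [0, 0, -0.085],
    [0, 0, -0.085],
    [0, 0, -0.085],
    [0, 0, -0.085]
  ],
  "rotation": [
    [0, 0, 0],
    [0, 0, 0],
    [0, 0, 0],
    [0, 0, 0],
    [0, 0, 0],
    [0, 0, 0],
    [0, 0, 0],
    [0, 0, 0]
  ]
}}

```text
time: 28.62
tcp_pos: [655.2, 134.8, 59.5]
tool_rot: [-3.141, 0.001, 1.131]
force: [0.2, 1.0, -2.6]
gripper_width: 49.1
grasp_force: 52.6
```

```bash
python3 - <<'E'
from go import *
print(readout.observe()['tcp_pos'])
x,y=jw(242,1);go(x,y,80,TH)
x,y=jw(242,130);go(x,y,80,TH)
E
```

```text
[655.23810063 134.77179479  59.46769351]
target [458.6 -84.5  80. ] linear [-0.2821 -0.0846 -0.0203] rot [-0.01  0.   -5.88]
target [587.2 -75.1  80. ] linear [-0.2188  0.0278 -0.0204] rot [-0.01  0.   -5.88]
```

{"fn": "jog_arm", "kwargs": {
  "fingers": [0.7, 0.7, 0.7, 0.7, 0.7, 0.7, 0.7, 0.7],
  "linear": [
    [-0.03, -0.008, -0.0203],
    [-0.06, -0.017, -0.0203],
    [-0.095, -0.028, -0.0203],
    [-0.13, -0.039, -0.0203],
    [-0.165, -0.05, -0.0203],
    [-0.2, -0.06, -0.0203],
    [-0.235, -0.07, -0.0203],
    [-0.27, -0.081, -0.0203]
  ],
  "rotation": [
    [0, 0, -0.8],
    [0, 0, -1.6],
    [0, 0, -2.4],
    [0, 0, -3.2],
    [0, 0, -4],
    [0, 0, -4.8],
    [0, 0, -5.5],
    [0, 0, -5.88]
  ]
}}

```text
time: 29.28
tcp_pos: [465.4, -75.8, 79.3]
tool_rot: [-3.14, -0.001, 1.648]
force: [1.0, -1.2, -1.6]
gripper_width: 49.0
grasp_force: 53.2
```

{"fn": "jog_arm", "kwargs": {
  "fingers": [0.7, 0.7, 0.7, 0.7],
  "linear": [
    [0, 0, 0],
    [0, 0, 0],
    [0, 0, 0],
    [0, 0, 0]
  ],
  "rotation": [
    [0, 0, 0],
    [0, 0, 0],
    [0, 0, 0],
    [0, 0, 0]
  ]
}}

```text
time: 29.62
tcp_pos: [467.7, -74.4, 79.9]
tool_rot: [-3.141, -0.0, 1.645]
force: [-0.9, -0.4, -2.9]
gripper_width: 48.8
grasp_force: 53.2
```

```bash
python3 - <<'E'
from go import *
x,y=jw(242,1);go(x,y,20,TH)
E
```

```text
target [458.6 -84.5  20. ] linear [-0.0094 -0.0098  0.0599] rot [-0.01 -0.    0.01]
```

{"fn": "jog_arm", "kwargs": {
  "fingers": [0.7, 0.7, 0.7, 0.7, 0.7, 0.7, 0.7, 0.7],
  "linear": [
    [-0.0095, -0.0096, 0.01],
    [-0.0095, -0.0096, 0.03],
    [-0.0095, -0.0096, 0.05],
    [-0.0095, -0.0096, 0.07],
    [-0.0095, -0.0096, 0.084],
    [-0.0095, -0.0096, 0.09],
    [-0.0095, -0.0096, 0.0937],
    [-0.0095, -0.0096, 0.0937]
  ],
  "rotation": [
    [0, 0, 0],
    [0, 0, 0],
    [0, 0, 0],
    [0, 0, 0],
    [0, 0, 0],
    [0, 0, 0],
    [0, 0, 0],
    [0, 0, 0]
  ]
}}

```text
time: 30.28
tcp_pos: [458.8, -84.7, -13.4]
tool_rot: [-3.141, -0.0, 1.645]
force: [0.4, 0.6, -1.9]
gripper_width: 49.3
grasp_force: 53.2
```

{"fn": "jog_arm", "kwargs": {
  "fingers": [0.7, 0.7, 0.5, 0.3, 0.3, 0.3, 0.3, 0.3],
  "linear": [
    [0, 0, 0],
    [0, 0, 0],
    [0, 0, 0],
    [0, 0, 0],
    [0, 0, 0],
    [0, 0, -0.02],
    [0, 0, -0.05],
    [0, 0, -0.08]
  ],
  "rotation": [
    [0, 0, 0],
    [0, 0, 0],
    [0, 0, 0],
    [0, 0, 0],
    [0, 0, 0],
    [0, 0, 0],
    [0, 0, 0],
    [0, 0, 0]
  ]
}}

```text
time: 30.95
tcp_pos: [458.1, -85.0, 67.5]
tool_rot: [-3.14, -0.0, 1.644]
force: [-0.4, -0.3, 0.1]
gripper_width: 59.7
grasp_force: 0.0
```

{"fn": "jog_arm", "kwargs": {
  "fingers": [0, 0, 0, 0, 0, 0, 0, 0],
  "linear": [
    [0.01, 0.01, -0.04],
    [0.02, 0.02, -0.08],
    [0.03, 0.03, -0.12],
    [0.04, 0.05, -0.16],
    [0.04, 0.06, -0.2],
    [0.04, 0.06, -0.22],
    [0.04, 0.06, -0.22],
    [0.04, 0.06, -0.22]
  ],
  "rotation": [
    [0, 0, 0],
    [0, 0, 0],
    [0, 0, 0],
    [0, 0, 0],
    [0, 0, 0],
    [0, 0, 0],
    [0, 0, 0],
    [0, 0, 0]
  ]
}}

```text
time: 31.62
tcp_pos: [515.9, -40.8, 287.9]
tool_rot: [3.139, 0.001, 1.644]
force: [0.1, -0.2, 0.0]
gripper_width: 85.4
grasp_force: 0.0
```

```bash
python3 - <<'E'
from go import *
s,m,im,o=blanks('w13.png',50,box=(300,800,-330,300))
for p in o: print('jig',R.T@(np.array(p[:2])-t),'angle rel',p[4]-TH)
sc=save("scene","s13.png");
c=sc[120:330,220:460]
a=cv2.resize(c,None,fx=1.65,fy=1.65); b=im[0:347,150:550]
cv2.imwrite('pics/m13.png',np.hstack([a[:346],b[:346]])[:,:,::-1])
print(s['tcp_pos'])
E
```

```text
blank c(453.0,-6.2) 45.1x29.1 long-side 4.3 deg V 142.0
blank c(455.4,-45.2) 44.8x29.1 long-side 4.2 deg V 134.0
blank c(459.4,-86.2) 45.7x29.2 long-side 4.2 deg V 131.0
jig [163.55123557   1.12073263] angle rel 0.07323994379676435
jig [202.60839039   0.70877479] angle rel 0.04866852503455732
jig [243.7180586    1.72345307] angle rel 0.04424395304359052
[515.88096338 -40.8349197  287.86253455]
```

View pics/m13.png

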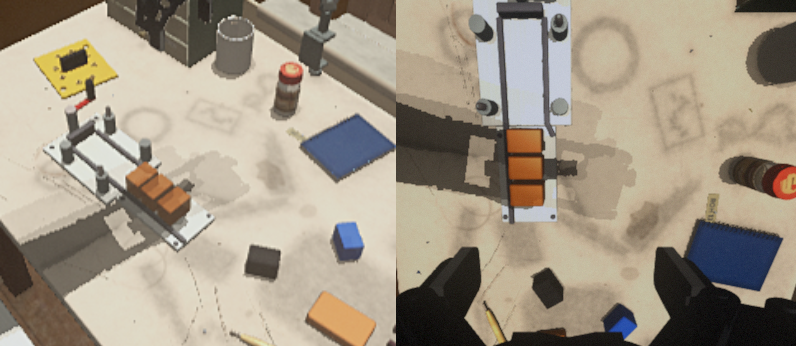

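All three blanks stand square in the bay at jig x = 164, 203 and 243, and no other amber block is in sight. Next I'll shut the fingers behind the row and push.

```bash
python3 - <<'E'
from go import *
x,y=jw(292,0);go(x,y,60,TH)
E
```

```text
target [ 461.2 -134.4   60. ] linear [-0.0895 -0.0602  0.2258] rot [-0.02 -0.    0.  ]
```

{"fn": "jog_arm", "kwargs": {
  "fingers": [1, 1, 1, 1, 1, 1, 1, 1],
  "linear": [
    [-0.025, -0.015, 0.02],
    [-0.05, -0.03, 0.05],
    [-0.075, -0.045, 0.08],
    [-0.0895, -0.0602, 0.12],
    [-0.0895, -0.0602, 0.16],
    [-0.0895, -0.0602, 0.2],
    [-0.0895, -0.0602, 0.2258],
    [-0.0895, -0.0602, 0.2258]
  ],
  "rotation": [
    [0, 0, 0],
    [0, 0, 0],
    [0, 0, 0],
    [0, 0, 0],
    [0, 0, 0],
    [0, 0, 0],
    [0, 0, 0],
    [0, 0, 0]
  ]
}}

```text
time: 32.38
tcp_pos: [458.2, -133.5, 55.3]
tool_rot: [-3.132, -0.004, 1.643]
force: [-0.7, 0.7, -0.7]
gripper_width: 0.0
grasp_force: 0.0
```

{"fn": "jog_arm", "kwargs": {
  "fingers": [1, 1, 1, 1, 1, 1, 1, 1],
  "linear": [
    [0, 0, 0.02],
    [0, 0, 0.04],
    [0, 0, 0.06],
    [0, 0, 0.07],
    [0, 0, 0.074],
    [0, 0, 0.074],
    [0, 0, 0.074],
    [0, 0, 0.074]
  ],
  "rotation": [
    [0, 0, 0],
    [0, 0, 0],
    [0, 0, 0],
    [0, 0, 0],
    [0, 0, 0],
    [0, 0, 0],
    [0, 0, 0],
    [0, 0, 0]
  ]
}}

```text
time: 33.05
tcp_pos: [462.7, -134.8, -11.9]
tool_rot: [3.14, 0.001, 1.644]
force: [0.7, -0.3, -0.1]
gripper_width: -0.1
grasp_force: 0.0
```

{"fn": "jog_arm", "kwargs": {
  "fingers": [1, 1, 1, 1, 1, 1, 1, 1],
  "linear": [
    [0.008, 0, 0],
    [0.016, 0, 0],
    [0.024, 0, 0],
    [0.032, 0, 0],
    [0.04, 0, 0],
    [0.048, 0, 0],
    [0.056, 0, 0],
    [0.064, 0, 0]
  ],
  "rotation": [
    [0, 0, 0],
    [0, 0, 0],
    [0, 0, 0],
    [0, 0, 0],
    [0, 0, 0],
    [0, 0, 0],
    [0, 0, 0],
    [0, 0, 0]
  ]
}}

```text
time: 33.72
tcp_pos: [457.4, -70.0, -13.0]
tool_rot: [3.141, 0.0, 1.644]
force: [0.6, -3.9, 2.6]
gripper_width: -0.3
grasp_force: 2.2
```

{"fn": "jog_arm", "kwargs": {
  "fingers": [1, 1, 1, 1, 1, 1, 1, 1],
  "linear": [
    [0.008, 0, 0],
    [0.016, 0, 0],
    [0.024, 0, 0],
    [0.032, 0, 0],
    [0.04, 0, 0],
    [0.048, 0, 0],
    [0.056, 0, 0],
    [0.056, 0, 0]
  ],
  "rotation": [
    [0, 0, 0],
    [0, 0, 0],
    [0, 0, 0],
    [0, 0, 0],
    [0, 0, 0],
    [0, 0, 0],
    [0, 0, 0],
    [0, 0, 0]
  ]
}}

```text
time: 34.38
tcp_pos: [452.7, -13.3, -13.4]
tool_rot: [-3.141, -0.001, 1.645]
force: [0.3, 0.8, -0.1]
gripper_width: 0.3
grasp_force: 0.0
```

```bash
python3 - <<'E'
from go import *
s=readout.observe();print('jig tcp',R.T@(s['tcp_pos'][:2]-t),s['force'])
s,m,im,o=blanks('w14.png',50,box=(300,600,-200,300))
for p in o: print('jig',R.T@(np.array(p[:2])-t),'angle rel',p[4]-TH)
E
```

```text
jig tcp [170.60336447   0.36629064] [ 0.28990858  0.81611174 -0.06390526]
blank c(445.9,81.5) 46.7x27.5 long-side 4.3 deg V 164.0
jig [75.55098112  0.46299685] angle rel 0.11312641840613935
```

{"fn": "jog_arm", "kwargs": {
  "fingers": [1, 1, 1, 1, 1, 1, 1, 1],
  "linear": [
    [0.007, 0, 0],
    [0.014, 0, 0],
    [0.021, 0, 0],
    [0.028, 0, 0],
    [0.035, 0, 0],
    [0.042, 0, 0],
    [0.048, 0, 0],
    [0.048, 0, 0]
  ],
  "rotation": [
    [0, 0, 0],
    [0, 0, 0],
    [0, 0, 0],
    [0, 0, 0],
    [0, 0, 0],
    [0, 0, 0],
    [0, 0, 0],
    [0, 0, 0]
  ]
}}

```text
time: 35.1
tcp_pos: [449.6, 34.2, -13.1]
tool_rot: [3.142, -0.0, 1.645]
force: [0.1, 0.4, 0.6]
gripper_width: 0.2
grasp_force: 0.0
```

{"fn": "jog_arm", "kwargs": {
  "fingers": [1, 1, 1, 1, 1, 1, 1, 1],
  "linear": [
    [0.001, 0, 0],
    [0.002, 0, 0],
    [0.003, 0, 0],
    [0.004, 0, 0],
    [0.005, 0, 0],
    [0.006, 0, 0],
    [0.006, 0, 0],
    [0.006, 0, 0]
  ],
  "rotation": [
    [0, 0, 0],
    [0, 0, 0],
    [0, 0, 0],
    [0, 0, 0],
    [0, 0, 0],
    [0, 0, 0],
    [0, 0, 0],
    [0, 0, 0]
  ]
}}

```text
time: 35.77
tcp_pos: [449.3, 39.1, -13.1]
tool_rot: [3.141, -0.0, 1.644]
force: [0.7, -1.1, 1.5]
gripper_width: 0.1
grasp_force: 1.0
```

{"fn": "jog_arm", "kwargs": {
  "fingers": [1, 1, 1, 1, 1, 1],
  "linear": [
    [0.001, 0, 0],
    [0.002, 0, 0],
    [0.003, 0, 0],
    [0.004, 0, 0],
    [0.004, 0, 0],
    [0.004, 0, 0]
  ],
  "rotation": [
    [0, 0, 0],
    [0, 0, 0],
    [0, 0, 0],
    [0, 0, 0],
    [0, 0, 0],
    [0, 0, 0]
  ]
}}

```text
time: 36.27
tcp_pos: [449.0, 43.2, -13.1]
tool_rot: [3.142, -0.0, 1.644]
force: [0.7, -1.8, 1.1]
gripper_width: -0.1
grasp_force: 0.7
```

```bash
python3 - <<'E'
from go import *
s=readout.observe();print('jig tcp',R.T@(s['tcp_pos'][:2]-t),s['force'])
E
```

```text
jig tcp [113.97535166   0.74343099] [ 0.73541012 -1.76493491  1.13812275]
```

{"fn": "jog_arm", "kwargs": {
  "fingers": [1, 1, 1, 1, 1, 1],
  "linear": [
    [0.001, 0, 0],
    [0.002, 0, 0],
    [0.003, 0, 0],
    [0.003, 0, 0],
    [0.003, 0, 0],
    [0.003, 0, 0]
  ],
  "rotation": [
    [0, 0, 0],
    [0, 0, 0],
    [0, 0, 0],
    [0, 0, 0],
    [0, 0, 0],
    [0, 0, 0]
  ]
}}

```text
time: 36.77
tcp_pos: [449.3, 44.9, -13.0]
tool_rot: [3.141, 0.002, 1.644]
force: [4.8, -16.5, -0.2]
gripper_width: 0.1
grasp_force: 8.4
```

{"fn": "jog_arm", "kwargs": {
  "fingers": [1, 1, 1, 1, 1],
  "linear": [
    [0.001, 0, 0],
    [0.002, 0, 0],
    [0.002, 0, 0],
    [0.002, 0, 0],
    [0.002, 0, 0]
  ],
  "rotation": [
    [0, 0, 0],
    [0, 0, 0],
    [0, 0, 0],
    [0, 0, 0],
    [0, 0, 0]
  ]
}}

```text
time: 37.18
tcp_pos: [449.5, 44.9, -12.9]
tool_rot: [3.14, 0.004, 1.644]
force: [3.9, -38.1, 1.3]
gripper_width: -0.2
grasp_force: 19.4
```

Force rose to 38 N, so the row is tight against the stop. Back off, lift and check.

{"fn": "jog_arm", "kwargs": {
  "fingers": [1, 1, 1, 1, 1, 1, 1, 1],
  "linear": [
    [-0.005, 0, 0],
    [-0.015, 0, 0],
    [-0.02, 0, -0.01],
    [-0.02, 0, -0.04],
    [-0.02, 0, -0.08],
    [-0.02, 0, -0.12],
    [-0.02, 0, -0.16],
    [-0.02, 0, -0.2]
  ],
  "rotation": [
    [0, 0, 0],
    [0, 0, 0],
    [0, 0, 0],
    [0, 0, 0],
    [0, 0, 0],
    [0, 0, 0],
    [0, 0, 0],
    [0, 0, 0]
  ]
}}

```text
time: 37.85
tcp_pos: [449.3, 28.1, 189.7]
tool_rot: [3.141, -0.0, 1.644]
force: [0.7, 0.4, 0.4]
gripper_width: 0.3
grasp_force: 0.0
```

{"fn": "jog_arm", "kwargs": {
  "fingers": [0, 0, 0, 0, 0, 0, 0, 0],
  "linear": [
    [0.03, 0.02, -0.02],
    [0.06, 0.04, -0.04],
    [0.08, 0.05, -0.05],
    [0.08, 0.05, -0.05],
    [0.08, 0.05, -0.05],
    [0.08, 0.05, -0.05],
    [0.08, 0.05, -0.05],
    [0.08, 0.05, -0.05]
  ],
  "rotation": [
    [0, 0, 0],
    [0, 0, 0],
    [0, 0, 0],
    [0, 0, 0],
    [0, 0, 0],
    [0, 0, 0],
    [0, 0, 0],
    [0, 0, 0]
  ]
}}

```text
time: 38.52
tcp_pos: [493.7, 110.7, 236.6]
tool_rot: [-3.141, 0.0, 1.643]
force: [-0.3, -0.1, 1.2]
gripper_width: 85.5
grasp_force: 0.0
```

```bash
python3 - <<'E'
from go import *
s,m,im,o=blanks('w15.png',50,box=(300,600,-200,300))
for p in o: print('jig',R.T@(np.array(p[:2])-t),'angle rel',p[4]-TH)
print(s['tcp_pos']); go(540,250,260,TH)
E
```

```text
blank c(442.0,141.2) 46.1x28.3 long-side 4.2 deg V 125.0
jig [15.7093642   0.91343252] angle rel 0.013269564921031929
[493.70251306 110.7061855  236.64460478]
target [540 250 260] linear [ 0.1355  0.0561 -0.0233] rot [-0.01  0.   -0.01]
```

{"fn": "jog_arm", "kwargs": {
  "fingers": [0, 0, 0, 0, 0, 0, 0, 0],
  "linear": [
    [0.03, 0.012, 0],
    [0.06, 0.025, -0.01],
    [0.09, 0.037, -0.02],
    [0.12, 0.05, -0.0233],
    [0.1355, 0.0561, -0.0233],
    [0.1355, 0.0561, -0.0233],
    [0.1355, 0.0561, -0.0233],
    [0.1355, 0.0561, -0.0233]
  ],
  "rotation": [
    [0, 0, 0],
    [0, 0, 0],
    [0, 0, 0],
    [0, 0, 0],
    [0, 0, 0],
    [0, 0, 0],
    [0, 0, 0],
    [0, 0, 0]
  ]
}}

```text
time: 39.23
tcp_pos: [540.0, 249.8, 260.0]
tool_rot: [-3.141, 0.0, 1.644]
force: [0.7, -0.8, 0.6]
gripper_width: 85.2
grasp_force: 0.0
```

```bash
cat > tmpl.py <<'E'
from go import *
def tmpl(fn,z=6,zt=6):
    s=readout.observe();m=cam("wrist");im=save("wrist",fn)
    b=blobs(im,(20,120,70),(33,255,255),800)
    for c in b[:1]:
        W=np.array([onz(m,q,z)[:2] for q in c[:,0].astype(float)],np.float32)
        (x,y),(w,h),a=cv2.minAreaRect(W)
        if w<h:w,h,a=h,w,a-90
        print('tmpl',(x,y),w,h,'long',(a+90)%180-90)
        k=np.zeros(im.shape[:2],np.uint8);cv2.drawContours(k,[c],-1,255,-1)
        hsv=cv2.cvtColor(im,cv2.COLOR_RGB2HSV)
        d=((k>0)&(cv2.inRange(hsv,(20,120,70),(33,255,255))==0)).astype(np.uint8)
        n,l,st,ce=cv2.connectedComponentsWithStats(d)
        ca,sa=np.cos(np.radians(a)),np.sin(np.radians(a))
        for i in range(1,n):
            if st[i,4]>=6:
                p=onz(m,ce[i],z)[:2]-[x,y];print('  dark',st[i,4],np.round(p@[ca,sa],1),np.round(p@[-sa,ca],1))
    print(s['tcp_pos'],s['tool_rot']); return s,m,im,(x,y,(a+90)%180-90)
E
python3 - <<'E'
from tmpl import *
s,m,im,o=tmpl('w16.png')
c=im[0:400,100:560];cv2.imwrite('pics/w16c.png',cv2.resize(c,None,fx=1.5,fy=1.5)[:,:,::-1])
E
```

```text
tmpl (551.3438110351562, 353.5755615234375) 150.9817657470703 131.21107482910156 long 82.00685119628906
  dark 12 51.8 16.3
  dark 12 51.7 -15.6
  dark 73 50.0 -51.5
  dark 10 17.4 38.7
  dark 531 1.9 -0.2
  dark 9 17.5 -38.0
  dark 8 -17.0 38.3
  dark 9 -16.8 -38.0
  dark 57 -50.2 52.1
  dark 10 -51.2 16.3
  dark 7 -51.0 -16.5
[539.95919566 249.81050212 259.97808548] [-3.14110002e+00  3.07119325e-04  1.64352097e+00]
```

View pics/w16c.png

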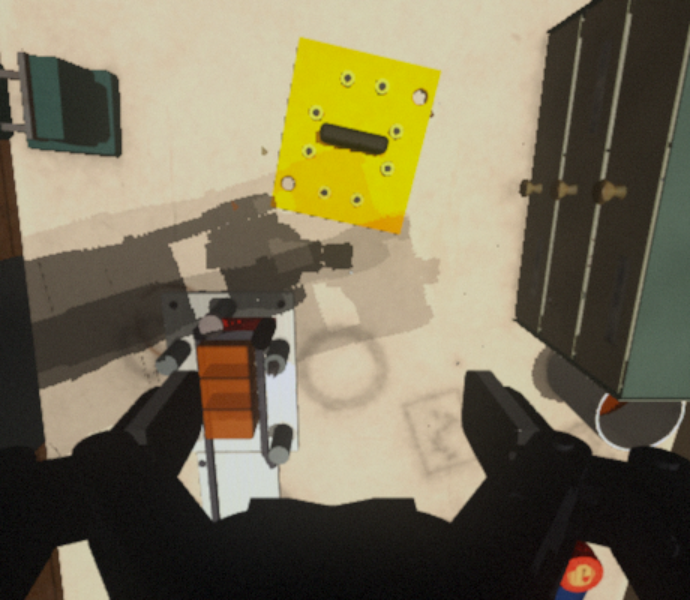

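The view shows the row of three tight against the stop between the rails. The template is at crop (357,135), with its locating holes at (420,97) and (288,184). It measures 151×131 mm, with its x-axis at 82°. Moving over the grip bar and turning.

{"fn": "jog_arm", "kwargs": {
  "fingers": [0, 0, 0, 0, 0, 0, 0, 0],
  "linear": [
    [0.025, 0.005, 0.02],
    [0.05, 0.01, 0.04],
    [0.075, 0.014, 0.06],
    [0.1027, 0.0189, 0.08],
    [0.1027, 0.0189, 0.08],
    [0.1027, 0.0189, 0.08],
    [0.1027, 0.0189, 0.08],
    [0.1027, 0.0189, 0.08]
  ],
  "rotation": [
    [0, 0, -1.2],
    [0, 0, -2.4],
    [0, 0, -3.6],
    [0, 0, -4.8],
    [0, 0, -6],
    [0, 0, -7.2],
    [0, 0, -8.4],
    [0, 0, -9]
  ]
}}

```text
time: 39.95
tcp_pos: [551.6, 353.5, 180.4]
tool_rot: [-3.142, 0.0, 2.434]
force: [-0.3, 0.0, -0.0]
gripper_width: 85.2
grasp_force: 0.0
```

{"fn": "jog_arm", "kwargs": {
  "fingers": [0, 0, 0, 0, 0, 0, 0, 0],
  "linear": [
    [0, 0, 0],
    [0, 0, 0],
    [0, 0, 0],
    [0, 0, 0],
    [0, 0, 0],
    [0, 0, 0],
    [0, 0, 0],
    [0, 0, 0]
  ],
  "rotation": [
    [0, 0, -1.2],
    [0, 0, -2.4],
    [0, 0, -3.6],
    [0, 0, -4.8],
    [0, 0, -6],
    [0, 0, -6.56],
    [0, 0, -6.56],
    [0, 0, -6.56]
  ]
}}

```text
time: 40.62
tcp_pos: [551.6, 353.7, 180.5]
tool_rot: [3.141, 0.0, 2.999]
force: [0.2, -1.1, 0.2]
gripper_width: 85.7
grasp_force: 0.0
```

```bash
python3 - <<'E'
from tmpl import *
s,m,im,o=tmpl('w17.png');print(s['joint_positions'])
go(o[0],o[1],60,o[2])
E
```

```text
tmpl (551.5262451171875, 353.4477844238281) 150.7384490966797 130.5078582763672 long 82.1200180053711
  dark 647 -30.2 43.4
  dark 6 20.7 62.4
  dark 6 1.8 61.0
  dark 10 37.5 61.9
  dark 518 39.3 41.7
  dark 8 20.8 53.4
  dark 13 26.7 31.5
  dark 13 -67.6 28.1
  dark 710 -1.0 -1.6
  dark 6 32.6 29.5
  dark 9 13.4 26.9
  dark 14 -18.6 24.2
  dark 8 36.0 24.6
  dark 11 -61.8 19.7
  dark 12 51.5 15.9
  dark 6 -39.9 14.0
  dark 16 -38.6 7.2
  dark 13 -45.9 5.6
  dark 12 -51.7 -16.5
  dark 13 51.9 -16.6
  dark 16 -16.7 -38.7
  dark 15 17.2 -38.9
  dark 69 50.3 -51.5
[551.63647139 353.68784326 180.48435734] [3.14148355e+00 1.97233726e-04 2.99898546e+00]
[ 5.14268535e-01  5.47903106e-01  1.20050515e+00 -3.45858946e-05
  1.39296159e+00 -9.13914499e-01]
target [551.5 353.4  60. ] linear [ 0.     -0.0004  0.1204] rot [ 0.    0.   -0.06]
```

{"fn": "jog_arm", "kwargs": {
  "fingers": [0.2, 0.4, 0.4, 0.4, 0.4, 0.4, 0.4, 0.4],
  "linear": [
    [0, 0, 0.03],
    [0, 0, 0.06],
    [0, 0, 0.09],
    [0, 0, 0.12],
    [0, 0, 0.14],
    [0, 0, 0.15],
    [0, 0, 0.15],
    [0, 0, 0.15]
  ],
  "rotation": [
    [0, 0, -0.06],
    [0, 0, -0.06],
    [0, 0, -0.06],
    [0, 0, -0.06],
    [0, 0, -0.06],
    [0, 0, -0.06],
    [0, 0, -0.06],
    [0, 0, -0.06]
  ]
}}

```text
time: 41.33
tcp_pos: [551.8, 354.6, 31.1]
tool_rot: [3.141, 0.001, 3.006]
force: [-0.0, -0.3, 1.4]
gripper_width: 51.3
grasp_force: 0.0
```

{"fn": "jog_arm", "kwargs": {
  "fingers": [0.4, 0.4, 0.4, 0.4, 0.4, 0.4, 0.4, 0.4],
  "linear": [
    [0, 0, 0.015],
    [0, 0, 0.03],
    [0, 0, 0.04],
    [0, 0, 0.048],
    [0, 0, 0.052],
    [0, 0, 0.055],
    [0, 0, 0.055],
    [0, 0, 0.055]
  ],
  "rotation": [
    [0, 0, 0],
    [0, 0, 0],
    [0, 0, 0],
    [0, 0, 0],
    [0, 0, 0],
    [0, 0, 0],
    [0, 0, 0],
    [0, 0, 0]
  ]
}}

```text
time: 42.0
tcp_pos: [551.7, 354.7, -24.2]
tool_rot: [3.141, 0.001, 3.007]
force: [0.3, 0.7, -0.1]
gripper_width: 50.9
grasp_force: 0.0
```

{"fn": "jog_arm", "kwargs": {
  "fingers": [0.6, 0.7, 0.8, 0.9, 1, 1, 1, 1],
  "linear": [
    [0, 0, 0],
    [0, 0, 0],
    [0, 0, 0],
    [0, 0, 0],
    [0, 0, 0],
    [0, 0, 0],
    [0, 0, 0],
    [0, 0, 0]
  ],
  "rotation": [
    [0, 0, 0],
    [0, 0, 0],
    [0, 0, 0],
    [0, 0, 0],
    [0, 0, 0],
    [0, 0, 0],
    [0, 0, 0],
    [0, 0, 0]
  ],
  "grip_force": 80
}}

```text
time: 42.67
tcp_pos: [551.7, 354.7, -24.3]
tool_rot: [3.141, 0.001, 3.007]
force: [-0.4, 0.0, 5.4]
gripper_width: 12.7
grasp_force: 79.5
```

{"fn": "jog_arm", "kwargs": {
  "fingers": [1, 1, 1, 1, 1, 1, 1, 1],
  "linear": [
    [0, 0, -0.01],
    [0, 0, -0.03],
    [0, 0, -0.05],
    [0, 0, -0.08],
    [0, 0, -0.11],
    [0, 0, -0.13],
    [0, 0, -0.13],
    [0, 0, -0.13]
  ],
  "rotation": [
    [0, 0, 0],
    [0, 0, 0],
    [0, 0, 0],
    [0, 0, 0],
    [0, 0, 0],
    [0, 0, 0],
    [0, 0, 0],
    [0, 0, 0]
  ]
}}

```text
time: 43.33
tcp_pos: [551.4, 354.5, 105.5]
tool_rot: [3.141, 0.001, 3.007]
force: [0.1, 0.3, -4.4]
gripper_width: 12.5
grasp_force: 78.5
```

```bash
python3 - <<'E'
from tmpl import *
s=readout.observe();z=s['tcp_pos'][2]+25.5
s,m,im,o=tmpl('w18.png',z+6);x,y=jw(68,0);go(x,y,105,TH+90)
E
```

```text
tmpl (533.3091430664062, 356.83343505859375) 149.71812438964844 94.89389038085938 long 82.33577728271484
  dark 149 27.7 43.7
  dark 25 34.3 46.0
  dark 13 39.1 45.5
  dark 1695 -31.6 31.8
  dark 8 -31.9 44.0
  dark 14 37.1 44.0
  dark 19 40.8 40.9
  dark 7 44.5 40.1
  dark 9 -54.5 37.5
  dark 9 45.1 37.4
  dark 9 -17.6 35.0
  dark 7 -9.9 35.2
  dark 6 -16.1 32.9
  dark 6 -3.9 30.9
  dark 7 -16.9 30.7
  dark 9 -10.3 30.2
  dark 549 -17.0 20.3
  dark 696 14.7 18.4
  dark 6 -29.4 22.7
  dark 9 8.5 23.0
  dark 7 -33.0 20.7
  dark 10 -33.4 17.9
  dark 7 -8.9 17.1
  dark 81 -4.7 14.8
  dark 6 -30.8 16.4
  dark 13 -40.5 12.3
  dark 6 -6.1 11.7
  dark 96 -47.4 8.8
  dark 11 13.3 11.4
  dark 17 13.0 9.3
  dark 29 19.7 8.2
  dark 19 25.7 7.3
  dark 43 -9.8 2.9
  dark 12 14.7 6.2
  dark 6 -42.9 4.9
  dark 6 -11.8 4.3
  dark 10 9.7 3.7
  dark 7 15.8 3.9
  dark 471 51.2 -2.2
  dark 88 16.5 -4.2
  dark 14 22.8 1.6
  dark 12 25.6 1.7
  dark 234 -17.2 -5.3
  dark 9 13.2 1.0
  dark 17 22.0 -3.1
  dark 10 24.5 -2.0
  dark 14 11.9 -3.6
  dark 22 32.8 -3.4
  dark 7 9.7 -4.8
  dark 35 36.3 -7.8
  dark 67 -31.8 -11.4
  dark 14 31.1 -6.8
  dark 649 -49.2 -18.9
  dark 8 10.3 -8.9
  dark 19 29.4 -9.9
  dark 53 -21.3 -11.5
  dark 31 21.4 -12.1
  dark 18 -26.4 -12.9
  dark 33 -65.6 -13.1
  dark 68 36.2 -15.6
  dark 7 41.4 -12.6
  dark 19 -16.7 -13.5
  dark 26 17.5 -14.5
  dark 9 25.1 -13.0
  dark 11 -36.2 -15.6
  dark 10 43.9 -15.2
  dark 6 53.6 -14.7
  dark 52 -26.1 -20.0
  dark 9 22.7 -17.1
  dark 17 28.3 -17.6
  dark 12 47.4 -17.2
  dark 11 -32.0 -21.1
  dark 6 26.5 -21.3
  dark 106 -30.8 -28.1
  dark 95 -40.5 -32.8
  dark 71 48.7 -30.1
  dark 7 -55.1 -30.4
  dark 12 -33.6 -35.6
  dark 22 -36.9 -39.3
[551.42366948 354.51821112 105.45237913] [3.14114000e+00 6.13791003e-04 3.00718013e+00]
target [444.9  89.  105. ] linear [ 0.0694 -0.277  -0.0008] rot [-0.01 -0.02 -2.38]
```

{"fn": "jog_arm", "kwargs": {
  "fingers": [1, 1, 1, 1, 1, 1, 1, 1],
  "linear": [
    [0.006, -0.025, 0],
    [0.013, -0.052, 0],
    [0.021, -0.084, 0],
    [0.03, -0.118, 0],
    [0.038, -0.152, 0],
    [0.046, -0.185, 0],
    [0.054, -0.217, 0],
    [0.062, -0.248, 0]
  ],
  "rotation": [
    [0, 0, -0.3],
    [0, 0, -0.6],
    [0, 0, -0.9],
    [0, 0, -1.2],
    [0, 0, -1.5],
    [0, 0, -1.8],
    [0, 0, -2.1],
    [0, 0, -2.38]
  ]
}}

```text
time: 44.05
tcp_pos: [454.8, 115.5, 103.3]
tool_rot: [-3.141, -0.003, -3.067]
force: [1.4, -1.0, -4.0]
gripper_width: 12.3
grasp_force: 78.7
```

{"fn": "jog_arm", "kwargs": {
  "fingers": [1, 1, 1, 1, 1, 1],
  "linear": [
    [0, 0, 0],
    [0, 0, 0],
    [0, 0, 0],
    [0, 0, 0],
    [0, 0, 0],
    [0, 0, 0]
  ],
  "rotation": [
    [0, 0, 0],
    [0, 0, 0],
    [0, 0, 0],
    [0, 0, 0],
    [0, 0, 0],
    [0, 0, 0]
  ]
}}

```text
time: 44.55
tcp_pos: [456.7, 117.7, 104.8]
tool_rot: [-3.142, -0.001, -3.067]
force: [-0.4, -0.0, -3.5]
gripper_width: 12.3
grasp_force: 79.1
```

```bash
python3 - <<'E'
from go import *
s=readout.observe();print(s['tcp_pos'],s['tool_rot'],s['gripper_width'],s['grasp_force'])
x,y=jw(68,0);go(x,y,65,TH+90)
E
```

```text
[456.72140143 117.66438605 104.80202945] [-3.14153634e+00 -6.75536449e-04 -3.06733705e+00] 12.346034707781667 79.0618908405304
target [444.9  89.   65. ] linear [ 0.0139 -0.0277  0.0398] rot [-0.   -0.01  0.01]
```

{"fn": "jog_arm", "kwargs": {
  "fingers": [1, 1, 1, 1, 1, 1, 1, 1],
  "linear": [
    [0.007, -0.014, 0],
    [0.0139, -0.0277, 0],
    [0.0139, -0.0277, 0.01],
    [0.0139, -0.0277, 0.025],
    [0.0139, -0.0277, 0.035],
    [0.0139, -0.0277, 0.042],
    [0.0139, -0.0277, 0.042],
    [0.0139, -0.0277, 0.042]
  ],
  "rotation": [
    [0, 0, 0],
    [0, 0, 0],
    [0, 0, 0],
    [0, 0, 0],
    [0, 0, 0],
    [0, 0, 0],
    [0, 0, 0],
    [0, 0, 0]
  ]
}}

```text
time: 45.22
tcp_pos: [444.9, 88.7, 63.0]
tool_rot: [-3.142, -0.001, -3.068]
force: [0.2, -0.5, -2.9]
gripper_width: 12.3
grasp_force: 79.1
```

```bash
python3 - <<'E'
from tmpl import *
import io,contextlib
z=readout.observe()['tcp_pos'][2]+24.3
x,y=jw(68,0);go(x,y,57,TH+90);print(z)
# plate far edge/holes in wrist and scene view
m=cam("wrist");im=save("wrist","w19.png")
for j in [(18,52),(118,-52)]:
    w=jw(*j)
    for n in("wrist","scene","side"): print(j,n,np.round(proj(cam(n),(w[0],w[1],z+6)),1))
sc=save("scene","s19.png");sd=save("side","sd19.png")
for n,I in(("scene",sc),("side",sd),("wrist",im)):
    b=blobs(I,(20,120,70),(33,255,255),100)
    for c in b[:1]:
        q=cv2.approxPolyDP(c,3,True)[:,0].astype(float)
        print(n,cv2.contourArea(c),[np.round(R.T@(onz(cam(n),u,z+6)[:2]-t),1).tolist() for u in q])
E
```

```text
target [444.9  89.   57. ] linear [0.     0.0003 0.006 ] rot [-0.   -0.01  0.01]
87.31464522690193
(18, 52) wrist [402.8 322.9]
(18, 52) scene [284.5 180.5]
(18, 52) side [304.1 180.3]
(118, -52) wrist [225.1 151.6]
(118, -52) scene [279.4 216.2]
(118, -52) side [284.6 199.9]
scene 451.0 [[54.5, 66.3], [80.8, 15.7], [132.6, 0.6], [132.0, -21.4], [107.4, -29.9], [142.2, -62.9], [143.3, 60.7]]
side 597.0 [[138.3, 64.0], [-4.4, 64.5], [66.1, 38.5], [83.2, -21.9], [20.1, -25.4], [-3.7, -6.6], [-5.9, -63.6], [135.1, -60.1]]
wrist 31714.0 [[143.9, -64.7], [143.8, 30.9], [128.2, 22.2], [126.8, 13.8], [120.1, 9.3], [114.0, 13.1], [113.2, 17.6], [116.2, 18.9], [113.3, 19.6], [111.4, 25.5], [102.4, 23.5], [95.0, 13.7], [95.3, 8.0], [91.6, 1.8], [84.2, -0.7], [83.0, -6.2], [78.5, -6.2], [77.8, -10.9], [80.6, -13.3], [77.8, -15.0], [73.2, -34.8], [71.1, -34.3], [70.6, -29.3], [62.5, -29.3], [59.2, -24.8], [58.9, -6.2], [54.4, -6.2], [52.5, -0.7], [46.9, -0.7], [41.1, 15.6], [34.8, 23.4], [25.3, 25.4], [23.2, 13.6], [16.6, 9.8], [10.5, 13.6], [9.7, 21.4], [-7.2, 30.7], [-7.0, -64.9], [21.4, -64.9
[... 426 characters left out ...]
[104.5, -62.8], [106.7, -60.3], [108.0, -63.8], [110.7, -61.8], [109.1, -56.3], [112.4, -52.7], [110.5, -50.2], [115.6, -46.0], [114.7, -43.9], [120.2, -41.2], [118.8, -39.1], [117.4, -42.3], [114.9, -41.2], [119.2, -34.2], [117.3, -31.5], [114.3, -34.8], [115.4, -27.6], [112.2, -27.6], [115.7, -24.2], [119.0, -30.3], [120.7, -28.7], [118.4, -24.8], [121.1, -24.2], [113.4, -19.1], [112.0, -22.5], [111.7, -11.5], [116.3, -9.1], [115.9, -0.7], [120.0, 1.2], [118.9, -4.9], [121.0, -6.7], [119.8, 5.5], [125.5, 5.5], [126.8, 1.2], [124.5, 0.6], [131.3, 0.6], [133.8, -1.9], [131.7, -6.1], [135.6, -6.1], [134.4, -22.5], [132.1, -23.6], [134.3, -23.6], [132.3, -32.0], [135.2, -34.2], [133.3, -64.7]]
```

Plate edges put its centre at jig (68.4, 0.1), right over target. Lowering slowly.

{"fn": "jog_arm", "kwargs": {
  "fingers": [1, 1, 1, 1, 1, 1, 1, 1],
  "linear": [
    [0, 0, 0.002],
    [0, 0, 0.004],
    [0, 0, 0.006],
    [0, 0, 0.008],
    [0, 0, 0.009],
    [0, 0, 0.01],
    [0, 0, 0.011],
    [0, 0, 0.011]
  ],
  "rotation": [
    [0, 0, 0],
    [0, 0, 0],
    [0, 0, 0],
    [0, 0, 0],
    [0, 0, 0],
    [0, 0, 0],
    [0, 0, 0],
    [0, 0, 0]
  ]
}}

```text
time: 46.03
tcp_pos: [444.9, 88.4, 52.0]
tool_rot: [-3.142, -0.0, -3.068]
force: [-0.0, -0.1, -3.9]
gripper_width: 13.0
grasp_force: 79.2
```

{"fn": "jog_arm", "kwargs": {
  "fingers": [1, 1, 1, 1, 1, 1],
  "linear": [
    [0, 0, 0.001],
    [0, 0, 0.002],
    [0, 0, 0.003],
    [0, 0, 0.004],
    [0, 0, 0.004],
    [0, 0, 0.004]
  ],
  "rotation": [
    [0, 0, 0],
    [0, 0, 0],
    [0, 0, 0],
    [0, 0, 0],
    [0, 0, 0],
    [0, 0, 0]
  ]
}}

```text
time: 46.53
tcp_pos: [444.9, 88.4, 48.1]
tool_rot: [-3.142, -0.0, -3.068]
force: [0.0, 0.4, -4.0]
gripper_width: 12.6
grasp_force: 79.2
```

{"fn": "jog_arm", "kwargs": {
  "fingers": [1, 1, 1, 1, 1, 1, 1, 1],
  "linear": [
    [0, 0, 0.002],
    [0, 0, 0.004],
    [0, 0, 0.006],
    [0, 0, 0.008],
    [0, 0, 0.01],
    [0, 0, 0.01],
    [0, 0, 0.01],
    [0, 0, 0.01]
  ],
  "rotation": [
    [0, 0, 0],
    [0, 0, 0],
    [0, 0, 0],
    [0, 0, 0],
    [0, 0, 0],
    [0, 0, 0],
    [0, 0, 0],
    [0, 0, 0]
  ]
}}

```text
time: 47.2
tcp_pos: [444.9, 88.4, 38.2]
tool_rot: [-3.142, -0.0, -3.068]
force: [-0.8, -0.5, -3.7]
gripper_width: 12.5
grasp_force: 79.2
```

{"fn": "jog_arm", "kwargs": {
  "fingers": [1, 1, 1, 1, 1, 1],
  "linear": [
    [0, 0, 0.0015],
    [0, 0, 0.003],
    [0, 0, 0.0045],
    [0, 0, 0.006],
    [0, 0, 0.006],
    [0, 0, 0.006]
  ],
  "rotation": [
    [0, 0, 0],
    [0, 0, 0],
    [0, 0, 0],
    [0, 0, 0],
    [0, 0, 0],
    [0, 0, 0]
  ]
}}

```text
time: 47.7
tcp_pos: [444.9, 88.4, 32.1]
tool_rot: [-3.142, -0.0, -3.068]
force: [0.6, 0.7, -3.1]
gripper_width: 12.6
grasp_force: 79.3
```

Underside is at about 56 mm. The final millimetres follow.

{"fn": "jog_arm", "kwargs": {
  "fingers": [1, 1, 1, 1, 1, 1],
  "linear": [
    [0, 0, 0.0005],
    [0, 0, 0.001],
    [0, 0, 0.0015],
    [0, 0, 0.002],
    [0, 0, 0.002],
    [0, 0, 0.002]
  ],
  "rotation": [
    [0, 0, 0],
    [0, 0, 0],
    [0, 0, 0],
    [0, 0, 0],
    [0, 0, 0],
    [0, 0, 0]
  ]
}}

```text
time: 48.2
tcp_pos: [444.9, 88.4, 30.2]
tool_rot: [-3.142, -0.0, -3.068]
force: [0.2, -0.8, -3.4]
gripper_width: 12.7
grasp_force: 79.3
```

{"fn": "jog_arm", "kwargs": {
  "fingers": [1, 1, 1, 1, 1],
  "linear": [
    [0, 0, 0.0005],
    [0, 0, 0.001],
    [0, 0, 0.001],
    [0, 0, 0.001],
    [0, 0, 0.001]
  ],
  "rotation": [
    [0, 0, 0],
    [0, 0, 0],
    [0, 0, 0],
    [0, 0, 0],
    [0, 0, 0]
  ]
}}

```text
time: 48.62
tcp_pos: [445.0, 88.4, 29.7]
tool_rot: [-3.142, 0.0, -3.068]
force: [-4.0, -0.8, 5.7]
gripper_width: 12.4
grasp_force: 80.8
```

Seated at exactly the expected height. Release, lift and check.

{"fn": "jog_arm", "kwargs": {
  "fingers": [0.8, 0.6, 0.5, 0.5, 0.5, 0.5, 0.5, 0.5],
  "linear": [
    [0, 0, 0],
    [0, 0, 0],
    [0, 0, 0],
    [0, 0, 0],
    [0, 0, 0],
    [0, 0, 0],
    [0, 0, -0.015],
    [0, 0, -0.04]
  ],
  "rotation": [
    [0, 0, 0],
    [0, 0, 0],
    [0, 0, 0],
    [0, 0, 0],
    [0, 0, 0],
    [0, 0, 0],
    [0, 0, 0],
    [0, 0, 0]
  ]
}}

```text
time: 49.28
tcp_pos: [443.5, 88.3, 67.9]
tool_rot: [-3.141, -0.004, -3.068]
force: [-0.2, 0.2, -1.1]
gripper_width: 42.8
grasp_force: 0.0
```

{"fn": "jog_arm", "kwargs": {
  "fingers": [0.5, 0.6, 0.6, 0.6, 0.6, 0.6, 0.6, 0.6],
  "linear": [
    [0, 0, -0.03],
    [0, 0, -0.06],
    [0, 0, -0.09],
    [0, 0, -0.12],
    [0, 0, -0.14],
    [0, 0, -0.14],
    [0, 0, -0.14],
    [0, 0, -0.14]
  ],
  "rotation": [
    [0, 0, 0],
    [0, 0, 0],
    [0, 0, 0],
    [0, 0, 0],
    [0, 0, 0],
    [0, 0, 0],
    [0, 0, 0],
    [0, 0, 0]
  ]
}}

```text
time: 49.95
tcp_pos: [444.5, 88.4, 208.2]
tool_rot: [-3.142, -0.001, -3.068]
force: [-0.4, -0.4, -0.7]
gripper_width: 34.3
grasp_force: 0.0
```

```bash
python3 - <<'E'
from tmpl import *
m=cam("wrist");im=save("wrist","w20.png")
c=blobs(im,(20,120,70),(33,255,255),800)[0]
W=np.array([R.T@(onz(m,q,60)[:2]-t) for q in c[:,0].astype(float)],np.float32);print(cv2.minAreaRect(W),W.min(0),W.max(0))
x,y=jw(-28,50);print(x,y);go(x,y,110,TH+90)
# red arm
for c in blobs(im,(0,150,60),(6,255,255),40)+blobs(im,(174,150,60),(180,255,255),40):
    M=cv2.moments(c);print('red',M['m00'],R.T@(onz(m,(M['m10']/M['m00'],M['m01']/M['m00']),71)[:2]-t))
E
```

```text
((68.55933380126953, -0.18589019775390625), (151.22569274902344, 130.07310485839844), 0.06730904430150986) [ -7.0420003 -65.298294 ] [144.22325  64.93189]
487.71315205341256 188.36697143381505
target [487.7 188.4 110. ] linear [-0.0507  0.0966  0.0978] rot [-0.   -0.02  0.  ]
red 225.5 [-28.35904255  25.78812049]
```

The template measures 151×130 at z = 60 and is centred, so it is flat and seated. Now the latch.

{"fn": "jog_arm", "kwargs": {
  "fingers": [0.6, 0.6, 0.6, 0.6, 0.6, 0.6, 0.6, 0.6],
  "linear": [
    [-0.017, 0.032, 0.01],
    [-0.034, 0.064, 0.03],
    [-0.0507, 0.0966, 0.05],
    [-0.0507, 0.0966, 0.08],
    [-0.0507, 0.0966, 0.1],
    [-0.0507, 0.0966, 0.11],
    [-0.0507, 0.0966, 0.11],
    [-0.0507, 0.0966, 0.11]
  ],
  "rotation": [
    [0, 0, 0],
    [0, 0, 0],
    [0, 0, 0],
    [0, 0, 0],
    [0, 0, 0],
    [0, 0, 0],
    [0, 0, 0],
    [0, 0, 0]
  ]
}}

```text
time: 50.67
tcp_pos: [488.4, 188.3, 99.4]
tool_rot: [-3.141, -0.001, -3.069]
force: [-0.7, -0.2, -0.7]
gripper_width: 33.7
grasp_force: 0.0
```

{"fn": "jog_arm", "kwargs": {
  "fingers": [0.6, 0.6, 0.6, 0.6, 0.6, 0.6, 0.6, 0.6],
  "linear": [
    [0, 0, 0.01],
    [0, 0, 0.02],
    [0, 0, 0.03],
    [0, 0, 0.04],
    [0, 0, 0.044],
    [0, 0, 0.047],
    [0, 0, 0.047],
    [0, 0, 0.047]
  ],
  "rotation": [
    [0, 0, 0],
    [0, 0, 0],
    [0, 0, 0],
    [0, 0, 0],
    [0, 0, 0],
    [0, 0, 0],
    [0, 0, 0],
    [0, 0, 0]
  ]
}}

```text
time: 51.33
tcp_pos: [488.5, 188.5, 52.3]
tool_rot: [3.142, 0.0, -3.068]
force: [0.2, 0.1, 0.2]
gripper_width: 34.1
grasp_force: 0.0
```

{"fn": "jog_arm", "kwargs": {
  "fingers": [0.7, 0.8, 0.9, 1, 1, 1, 1, 1],
  "linear": [
    [0, 0, 0],
    [0, 0, 0],
    [0, 0, 0],
    [0, 0, 0],
    [0, 0, 0],
    [0, 0, 0],
    [0, 0, 0],
    [0, 0, 0]
  ],
  "rotation": [
    [0, 0, 0],
    [0, 0, 0],
    [0, 0, 0],
    [0, 0, 0],
    [0, 0, 0],
    [0, 0, 0],
    [0, 0, 0],
    [0, 0, 0]
  ],
  "grip_force": 25
}}

```text
time: 52.0
tcp_pos: [488.7, 188.6, 52.6]
tool_rot: [3.141, 0.001, -3.068]
force: [0.2, -0.8, 5.9]
gripper_width: 14.8
grasp_force: 24.6
```

```bash
python3 - <<'E'
from go import *
s=readout.observe();print(s['tcp_pos'],s['tool_rot'],s['force'],R.T@(s['tcp_pos'][:2]-t))
Rt=Ro.from_euler('xyz',s['tool_rot'])
for q in np.linspace(0,1.6,17)[1:]:
    d=R@(50*np.array([np.sin(q),np.cos(q)-1])); print(round(q,2),np.round(Rt.inv().apply([d[0],d[1],0])/1000,4)[:2])
E
```

```text
[488.7068182  188.59461792  52.5702426 ] [ 3.14139507e+00  8.17840093e-04 -3.06823569e+00] [ 0.1856711  -0.77440437  5.88561929] [-28.15440697  51.00764767]
0.1 [ 0.0003 -0.005 ]
0.2 [ 0.001  -0.0099]
0.3 [ 0.0022 -0.0148]
0.4 [ 0.004  -0.0195]
0.5 [ 0.0061 -0.024 ]
0.6 [ 0.0087 -0.0282]
0.7 [ 0.0118 -0.0322]
0.8 [ 0.0152 -0.0359]
0.9 [ 0.0189 -0.0392]
1.0 [ 0.023  -0.0421]
1.1 [ 0.0273 -0.0446]
1.2 [ 0.0319 -0.0466]
1.3 [ 0.0366 -0.0482]
1.4 [ 0.0415 -0.0493]
1.5 [ 0.0465 -0.0499]
1.6 [ 0.0515 -0.05  ]
```

{"fn": "jog_arm", "kwargs": {
  "fingers": [1, 1, 1, 1, 1, 1, 1, 1],
  "linear": [
    [0.0003, -0.005, 0],
    [0.001, -0.0099, 0],
    [0.0022, -0.0148, 0],
    [0.004, -0.0195, 0],
    [0.0061, -0.024, 0],
    [0.0087, -0.0282, 0],
    [0.0118, -0.0322, 0],
    [0.0152, -0.0359, 0]
  ],
  "rotation": [
    [0, 0, 0],
    [0, 0, 0],
    [0, 0, 0],
    [0, 0, 0],
    [0, 0, 0],
    [0, 0, 0],
    [0, 0, 0],
    [0, 0, 0]
  ]
}}

```text
time: 52.67
tcp_pos: [475.6, 151.5, 52.3]
tool_rot: [3.141, 0.0, -3.069]
force: [0.1, 6.2, 5.3]
gripper_width: 14.7
grasp_force: 25.5
```

{"fn": "jog_arm", "kwargs": {
  "fingers": [1, 1, 1, 1, 1, 1, 1, 1],
  "linear": [
    [0.0037, -0.0033, 0],
    [0.0078, -0.0062, 0],
    [0.0121, -0.0087, 0],
    [0.0167, -0.0107, 0],
    [0.0214, -0.0123, 0],
    [0.0263, -0.0134, 0],
    [0.0313, -0.014, 0],
    [0.0348, -0.0141, 0]
  ],
  "rotation": [
    [0, 0, 0],
    [0, 0, 0],
    [0, 0, 0],
    [0, 0, 0],
    [0, 0, 0],
    [0, 0, 0],
    [0, 0, 0],
    [0, 0, 0]
  ]
}}

```text
time: 53.33
tcp_pos: [442.2, 135.4, 52.3]
tool_rot: [3.14, 0.001, -3.069]
force: [20.7, 12.7, -3.3]
gripper_width: 14.9
grasp_force: 24.9
```

{"fn": "jog_arm", "kwargs": {
  "fingers": [1, 1, 1, 1],
  "linear": [
    [0.0007, 0, 0],
    [0.0007, 0, 0],
    [0.0007, 0, 0],
    [0.0007, 0, 0]
  ],
  "rotation": [
    [0, 0, 0],
    [0, 0, 0],
    [0, 0, 0],
    [0, 0, 0]
  ]
}}

```text
time: 53.67
tcp_pos: [442.6, 135.5, 52.4]
tool_rot: [3.14, 0.003, -3.068]
force: [9.8, 9.8, -3.1]
gripper_width: 15.0
grasp_force: 25.0
```

```bash
python3 - <<'E'
from go import *
s=readout.observe();print(s['force'],s['gripper_width'],R.T@(s['tcp_pos'][:2]-t))
E
```

```text
[ 9.78242426  9.7930515  -3.1497316 ] 15.00262268573777 [21.43836092  1.11771999]
```

{"fn": "jog_arm", "kwargs": {
  "fingers": [0.9, 0.8, 0.7, 0.7, 0.7, 0.7, 0.7, 0.7],
  "linear": [
    [0, 0, 0],
    [0, 0, 0],
    [0, 0, 0],
    [0, 0, 0],
    [0, 0, -0.015],
    [0, 0, -0.04],
    [0, 0, -0.08],
    [0, 0, -0.11]
  ],
  "rotation": [
    [0, 0, 0],
    [0, 0, 0],
    [0, 0, 0],
    [0, 0, 0],
    [0, 0, 0],
    [0, 0, 0],
    [0, 0, 0],
    [0, 0, 0]
  ]
}}

```text
time: 54.33
tcp_pos: [441.2, 134.6, 164.2]
tool_rot: [-3.141, -0.0, -3.068]
force: [0.2, -0.6, 0.7]
gripper_width: 25.8
grasp_force: 0.0
```

{"fn": "jog_arm", "kwargs": {
  "fingers": [0.7, 0.7, 0.7, 0.7, 0.7, 0.7, 0.7, 0.7],
  "linear": [
    [0.02, 0, -0.03],
    [0.04, 0, -0.06],
    [0.06, 0, -0.09],
    [0.08, 0, -0.1],
    [0.08, 0, -0.1],
    [0.08, 0, -0.1],
    [0.08, 0, -0.1],
    [0.08, 0, -0.1]
  ],
  "rotation": [
    [0, 0, 0],
    [0, 0, 0],
    [0, 0, 0],
    [0, 0, 0],
    [0, 0, 0],
    [0, 0, 0],
    [0, 0, 0],
    [0, 0, 0]
  ]
}}

```text
time: 55.0
tcp_pos: [361.9, 128.9, 261.1]
tool_rot: [-3.141, -0.002, -3.069]
force: [-0.3, 0.2, 0.8]
gripper_width: 25.5
grasp_force: 0.0
```

```bash
python3 - <<'E'
from tmpl import *
s=readout.observe();print(s['tcp_pos'])
m=cam("wrist");im=save("wrist","w21.png")
for c in blobs(im,(0,150,60),(6,255,255),40):
    W=np.array([R.T@(onz(m,q,71)[:2]-t) for q in c[:,0].astype(float)],np.float32)
    print('red',len(c),cv2.minAreaRect(W),W.min(0),W.max(0))
c=blobs(im,(20,120,70),(33,255,255),800)[0]
W=np.array([R.T@(onz(m,q,60)[:2]-t) for q in c[:,0].astype(float)],np.float32);print(cv2.minAreaRect(W))
for n in("scene","side"):
    I=save(n,n+'22.png');mm=cam(n)
    c=blobs(I,(20,120,70),(33,255,255),100)[0]
    W=np.array([R.T@(onz(mm,q,60)[:2]-t) for q in c[:,0].astype(float)],np.float32);print(n,W.min(0),W.max(0))
    for c in blobs(I,AMB[0],AMB[1],40):
        M=cv2.moments(c);p=R.T@(onz(mm,(M['m10']/M['m00'],M['m01']/M['m00']),40)[:2]-t)
        if -20<p[0]<320 and abs(p[1])<80: print(n,'amber',M['m00'],p)
E
```

```text
[361.86622718 128.86784193 261.14867206]
red 57 ((-2.474834442138672, -1.5045967102050781), (32.68196487426758, 10.196707725524902), 0.06086109206080437) [-18.81347   -6.618777] [13.871557  3.587808]
((68.36921691894531, 0.23961639404296875), (151.83944702148438, 131.397216796875), 0.25940778851509094)
scene [ -7.512244 -66.02276 ] [145.494   64.9627]
side [ -6.7317657 -68.6644   ] [148.90877  64.99794]
```

The latch arm lies along jig x, which is closed. The template is still square at seat height, and the arm is clear.

```bash
python3 -c "
from h import *
print(job.close_job())"
```

```text
the job is handed in; nothing more can be done
None
```

The job is handed in at about 55 s: the latch was opened, three blanks (all I could find) were set in the bay and slid tight to the stop, the template was seated on both pins and the latch shut. The last picture confirmed the template and latch; the blanks, hidden under the template by then, were last seen tight against the stop before it went on.

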